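Snap the lid onto a produce box and put it in the fridge tray

TASK

The produce box has just been weighed: set the blue lid on the clear tub and press it straight down until both side clips have snapped under the tub's bead, feeling your way and never forcing it (it takes under 2 kg of push; 2.5 kg would crack it). Then lift the closed box by the lid's handle and set it down gently off the scale, flat inside the green-grey fridge tray. Keep the gripper off the tub itself, do not tip it, and leave the other things where they stand.

Things in the scene. Friction and masses are not known exactly. Their poses are not given: they have to be found in the camera images.
- lid_handle (a point): Centre of the handle bar of the loose blue lid (0.16 kg): bar 14 mm wide (x), 90 mm long (y), 12 mm high, on two posts 79 mm apart, 20 mm of space under it. The lid starts right way up on the worktop, standing on its clips. It fits the tub either way round. When closed this point stands 101 mm above the tub's origin, over its middle.
- lid_seat (a point): Middle of the underside of the lid's plate (106 x 146 x 5 mm, long side y), 31 mm below the handle's centre; this plane lands on the tub's edge. A tapered ring below it, 9 mm deep, enters the tub with 1.5 mm of play each side. A springy cream clip arm 40 mm wide hangs at each short end (+y, -y), 29 mm down; its hook has a sloping lead-in.
- tub: Loose clear tub, open at the top, holding a tomato and a garlic bulb; 0.35 to 0.5 kg in all. Walls 100 mm (x) by 140 mm (y) outside, 3 mm thick. Origin under its middle, at the bottom of its feet. It stands on the scale's pan, which sinks under it on a soft spring, by an amount that nobody has measured, while the lid is pressed on.
- tub_edge (a point): Middle of the tub's mouth, level with its upper edge, 70 mm above the origin. A rolled bead runs round outside, 5 mm proud, 10 to 14 mm below the edge; the clips catch under it at the short ends. A lid set on loosely rests with its lead-ins on the bead, 14 mm too high. One clip often snaps first. Pressed near the middle it takes 10 to 20 N; over 25 N breaks it. Home, it has 2 mm of play.
- scale: Red spring kitchen scale, fixed to the worktop, with a round dial on the robot's side; origin under the middle of its pan. The cream pan, 124 mm (x) by 164 mm (y), has a lip 4 mm high round its floor, about 54 mm above the worktop; it sinks straight down under load, at most 27 mm. The tub stands in it until it is carried off by the lid.
- tray: Green-grey fridge tray, fixed to the worktop, 150 mm (x) by 190 mm (y) outside; origin under its middle, floor 3 mm thick, lip 4 mm thick and 11 mm high all round, so that the inside is 142 by 182 mm. The closed box goes in with its long side along the tray's long side (y).
- clip_a (a joint): Angle of the clip arm at the lid's +y end: about 0 when it hangs straight, either free or snapped home; up to about 0.2 while its hook is spread over the bead; up to 0.6.
- clip_b (a joint): The same for the clip arm at the lid's -y end.
- lemon: Lemon, 75x56x57 mm, a bystander; origin under its middle.
- salt: Salt shaker of glass with a white top, 44x44x90 mm, a bystander; origin under its middle.
- tumbler: Drinking glass, 78x78x93 mm, a bystander; origin under its middle.
- big_tomato: Large tomato, 74x74x78 mm, a bystander; origin under its middle.
- jar: Spice jar with a brown cap, 41x41x105 mm, a bystander; origin under its middle.

How it is judged:
By the outcome, as a careful person would: the job done as asked, in the order asked, and still so for the second after the job is handed in, with the robot touching nothing.
It also fails if it takes over 62 s, if anything falls off the work surface, if the arm or the gripper's body presses on something with over 40 N, if the wrist force passes 120 N, or if a joint passes its speed limit or range.

ROBOT

A 6-joint arm with a two-finger parallel gripper is mounted at the origin on a cart in front of the work surface, level with it; the furniture and walls round the work are solid. World frame = base frame: x ahead of the robot, y to its left, z up, the work surface at z = 0. Lengths are in m, angles in degrees, forces in N, time in s.
With the tool pointing down it reaches from about 0.325 to 1 m from the base axis. Payload 5.1 kg.
Tool frame: the origin (TCP) lies between the finger pads; the fingertips stand 17 mm ahead of it and the grasp point (between the pads) lies 2 mm behind it; z points along the fingers, x is the direction in which the jaws open and shut, and the axes are right-handed (so a half turn about z gives the same grasp; the last joint's range is limited). The gripper opens to 85 mm and grips with 20 to 120 N. Pads are 22 mm wide; open, the fingers measure 114 mm over their backs; the gripper's body (76 mm by 85 mm) begins 54 mm behind the grasp point. The pads swing forward as they close: fully open they stand 13 mm farther back than shut.
Start: joints at [-75.035, 7.093, 94.555, -0, 78.352, -4.733], TCP at [0.219, -0.612, 0.248] pointing down, gripper open.
Joint ranges: [-149.61, 149.61], [-58.7, 133.49], [1.44, 155.28], [-77.14, 257.14], [18.33, 153.61], [-166.67, 166.67]. Speed limits (degrees/s): [147.25, 147.25, 180, 180, 180, 180].

INTERFACE

Orientations are given as a 3x3 rotation matrix whose columns are the frame's x, y, z axes.
In Python, from bench import ctrl gives the robot as it stands.
- The arm moves only by the tool arm_command, never from a script. Its argument "steps" is a list of rows, each a list of 6 numbers: the shift along the tool's x, y, z in m, then the turn, a rotation vector about the tool's x, y, z in degrees. In form: [[x, y, z, ax, ay, az], ...]. A call has exactly 10 rows; each row is the pose to reach, as a shift and turn from the pose measured when the call began, along the tool's axes at that moment; what a row does not reach only later rows make up. A row lasts 1/12 s, in which the tool goes at most 41.7 mm and 7.16 degrees, less where a joint would pass 70% of its speed; a pose out of reach is approached as far as the arm can. A call with a gripper value outside its range is refused whole. "jaw" is the finger opening in m, from 0 to 0.0854, set as the call begins (left out, the last holds). The fingers move at their own pace and stop on an object; "grip_force" is the grip in N (left out, the last holds). Time passes only in rows, so rows that repeat a pose let the fingers close, or fill a call up. It gives the time, the measured TCP pose, the force and the opening at its end, in the units of the state.
- ctrl.get_obs(): the state, without advancing time (a new reading comes with each control period).
- ctrl.grab_frame(name): name is "side" or "top" or "wrist"; returns the picture (400x640x3 uint8, red, green, blue); there is no depth.
- ctrl.camera_params(name): a dict with "fx", "fy", "cx", "cy" (pixels), "k1" (the pictures are not rectified: a ray, as slopes to the right and down, at radius r is drawn at 1 + k1 r^2 times it, then the intrinsics apply), "T" (4x4, takes a point from camera to world coordinates). Camera axes: x right, y up, looking along -z (the intrinsics and any distortion apply to the point x, -y, -z); pixel columns grow to the right and rows downward; lengths in m; the calibration is good to about 2 mm. A picture is of the moment at which its call begins: read the wrist's pose just before it. camera_params takes no time and is no camera call; for the wrist camera it gives the pose at the moment of the call.
- ctrl.finish_job(): hands the job in, once; it reports no verdict.
Trained networks look in the newest picture that a camera, given by its name, has taken for a name from the list of things; names that differ only in an ending like _2 or _b are one class to them, and where a whole thing is asked for, a point or a joint stands for the part that bears it (a point fixed in the world has none). Each returns a list of dicts, best first, with "confidence" (0 to 1); they miss things now and then, are a little off and sometimes report something else, mostly with a low value. They report only what shows in the picture. A call takes as long as a camera call.
- ctrl.recognise(camera, label): "centre" ([x, y, z] in m, in world coordinates, good to about 4 mm: the middle of the surface that is visible of it).
The state is a dict: "clock": time; "q": joint angles; "dq": joint speeds; "effort": joint torques, N m; "ee_pos": TCP position; "tcp_rot": TCP orientation; "ft_force": force on the tool from outside, world axes, zero at the start; "moment": the same for the moment, N m; "gripper_width": finger opening in m.
Only numpy, scipy, OpenCV 4.12 (cv2) and the standard library are available. Lean on these libraries where they do the work, as an engineer would, in place of code of your own. Each camera call takes 0.05 s, during which the arm holds its last target.

## Working session

There is one attempt and no reset: what is moved stays moved. The work goes in short steps, Python scripts to look and compute and a tool call to move; the robot and the scene stay as the last step left them, time stands still between calls to the robot, and variables do not carry over. Pictures are saved under pics/ and viewed, and the job is handed in when it is done.

Besides the shell and the picture viewer there is one more tool, called as a command line: name --pt "numbers of a row" for each row, then --argument value for the rest. arm_command: Moves the arm, as the interface text tells. Its arguments: {"type":"object","properties":{"steps":{"type":"array","items":{"type":"array","items":{"type":"number"}}},"jaw":{"type":"number"},"grip_force":{"type":"number"}},"required":["steps"]}

```bash
mkdir -p pics; ls
cat > h.py <<'E'
import numpy as np, cv2
from bench import ctrl
def snap(cam,name):
    P=ctrl.camera_params(cam); im=ctrl.grab_frame(cam); cv2.imwrite(f'pics/{name}.png',np.ascontiguousarray(im[:,:,::-1])); return im,P
def proj(P,p):
    T=np.array(P['T']); c=np.linalg.inv(T)@np.append(p,1); x,y=c[0]/-c[2],-c[1]/-c[2]; f=1+P['k1']*(x*x+y*y)
    return np.array([P['fx']*x*f+P['cx'],P['fy']*y*f+P['cy']])
def ray(P,uv):
    x=(uv[0]-P['cx'])/P['fx'];y=(uv[1]-P['cy'])/P['fy'];a,b=x,y
    for _ in range(20):
        f=1+P['k1']*(a*a+b*b);a,b=x/f,y/f
    T=np.array(P['T']);d=T[:3,:3]@np.array([a,-b,-1.]);return T[:3,3],d
def atz(P,uv,z):
    o,d=ray(P,uv);return o+d*(z-o[2])/d[2]
E
python3 - <<'E'
from h import *
np.set_printoptions(precision=4,suppress=True)
o=ctrl.get_obs();print(o['clock'],o['ee_pos'],o['tcp_rot'],o['ft_force'],o['gripper_width'])
for c in ['side','top','wrist']:
    im,P=snap(c,c+'0');print(c,np.array(P['T'])[:3].round(3).tolist(),P['fx'],P['k1'])
for l in ['lid_handle','lid_seat','tub','tub_edge','scale','tray']:
    for c in ['top','side']:
        print(l,c,[(np.round(d['centre'],4).tolist(),round(d['confidence'],2)) for d in ctrl.recognise(c,l)[:2]])
print(ctrl.get_obs()['clock'])
E
```

```text
pics
0.0 [ 0.2189 -0.6114  0.247 ] [[ 0.337  -0.9415 -0.0006]
 [-0.9415 -0.337   0.002 ]
 [-0.0021 -0.0001 -1.    ]] [-0.1184 -1.0536  0.4908] 0.08512477317348405
side [[-0.935, 0.189, -0.3, 0.082], [-0.354, -0.552, 0.755, 1.172], [-0.023, 0.812, 0.583, 1.016]] 493.9478946725275 0.007453613636327195
top [[0.006, 0.984, -0.176, 0.369], [-1.0, 0.006, 0.0, 0.022], [0.001, 0.176, 0.984, 1.112]] 365.185931875477 -0.06771754637463714
wrist [[0.335, 0.91, 0.244, 0.279], [-0.942, 0.324, 0.084, -0.59], [-0.002, -0.258, 0.966, 0.373]] 295.4411043210371 -0.008000366761152266
lid_handle top [([0.448, -0.3027, 0.0324], 0.56)]
lid_handle side [([0.4522, -0.2797, 0.0321], 0.97)]
lid_seat top [([0.4553, -0.301, 0.0311], 0.61)]
lid_seat side [([0.4526, -0.2774, 0.0347], 0.86), ([0.4979, 0.0198, 0.005], 0.5)]
tub top [([0.464, 0.3086, 0.0691], 0.72)]
tub side [([0.4638, 0.3087, 0.0925], 0.79)]
tub_edge top [([0.4692, 0.3074, 0.0664], 0.9)]
tub_edge side [([0.4644, 0.3106, 0.0972], 0.62)]
scale top [([0.4269, 0.2948, 0.0426], 0.71)]
scale side [([0.4173, 0.3508, 0.028], 0.77)]
tray top [([0.4975, 0.0148, 0.0045], 0.76)]
tray side [([0.4976, 0.0217, 0.0065], 0.64)]
0.75
```

View pics/top0.png

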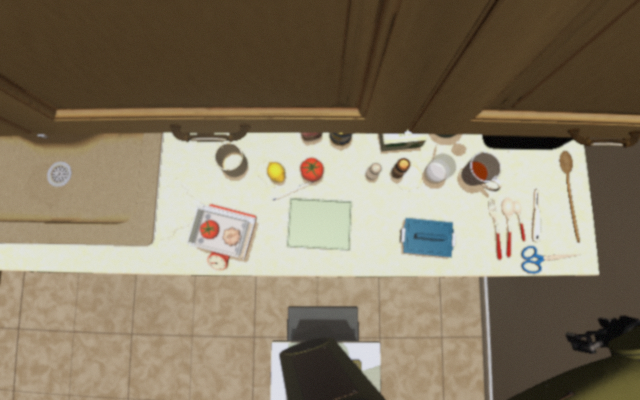

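View pics/side0.png

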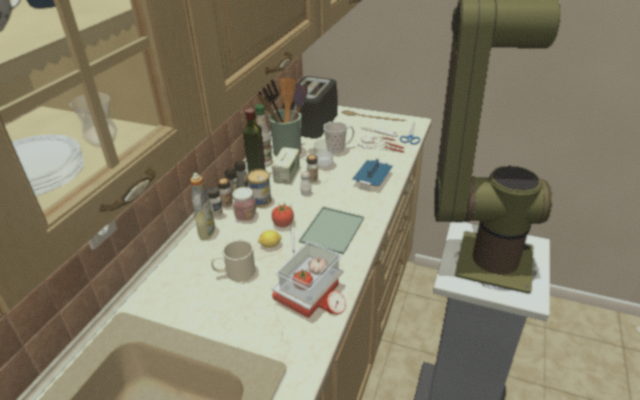

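View pics/wrist0.png

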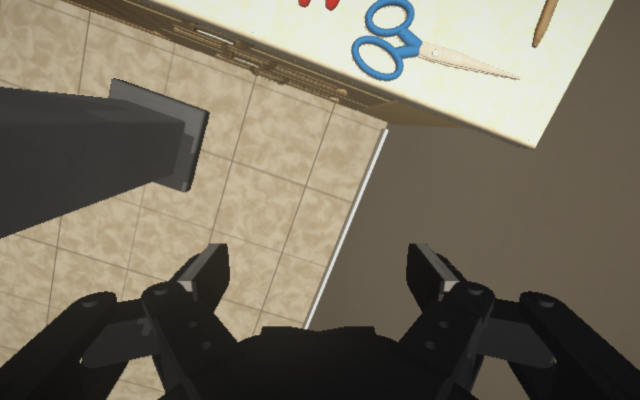

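The top view shows the tub on the scale at (222,235), the tray at (320,224) and the lid at (428,237). The lid and the tub both look slightly yawed. I'll move the wrist camera over the lid.

arm_command --pt "-0.215 -0.322 0.027 0 0 -70" --pt "-0.215 -0.322 0.027 0 0 -70" --pt "-0.215 -0.322 0.027 0 0 -70" --pt "-0.215 -0.322 0.027 0 0 -70" --pt "-0.215 -0.322 0.027 0 0 -70" --pt "-0.215 -0.322 0.027 0 0 -70" --pt "-0.215 -0.322 0.027 0 0 -70" --pt "-0.215 -0.322 0.027 0 0 -70" --pt "-0.215 -0.322 0.027 0 0 -70" --pt "-0.215 -0.322 0.027 0 0 -70" --jaw 0.085

```text
clock: 1.58
ee_pos: [0.4518, -0.2969, 0.2211]
tcp_rot: [[1.0, 0.005, 0.001], [0.005, -1.0, 0.002], [0.001, -0.002, -1.0]]
ft_force: [0.8, -0.0, 0.1]
gripper_width: 0.0847
```

Run:
```python
from h import *
np.set_printoptions(precision=4,suppress=True)
o=ctrl.get_obs();print(o['clock'],o['ee_pos'],o['tcp_rot'],o['ft_force'],o['q'],np.abs(o['dq']).max())
im,P=snap('wrist','w1')
for l in ['lid_handle','lid_seat']:
    print(l,[(np.round(d['centre'],4).tolist(),round(d['confidence'],2)) for d in ctrl.recognise('wrist',l)[:2]])
```

```text
1.5833 [ 0.4518 -0.2969  0.2211] [[ 1.      0.0045  0.0008]
 [ 0.0045 -1.      0.0016]
 [ 0.0008 -0.0016 -1.    ]] [ 0.7987 -0.0002  0.0738] [-39.0495  -5.7308 110.1521   0.1039  75.6007 -39.3346] 50.833453429586534
lid_handle []
lid_seat [([0.4566, -0.2954, 0.0364], 0.69)]
```

View pics/w1.png

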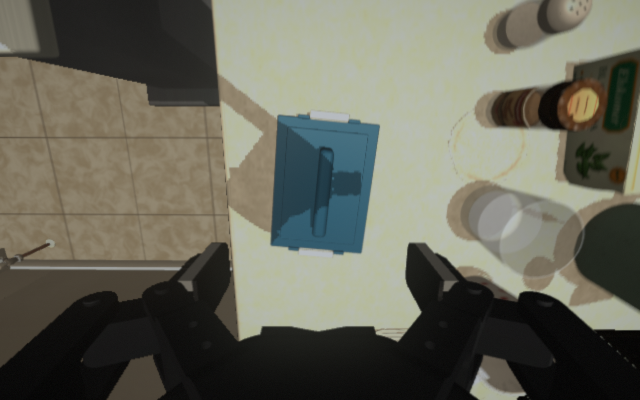

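The wrist view shows the lid centred near (323,188), with its handle bar running from (326,150) to (320,235). It is yawed a few degrees. I'll take another picture now the arm has settled and fit the outline.

```bash
cat >> h.py <<'E'
from scipy.optimize import least_squares
def rectpts(x,y,yaw,z,sx,sy):
    c,s=np.cos(yaw),np.sin(yaw)
    return np.array([[x+c*a-s*b,y+s*a+c*b,z] for a,b in [(-sx/2,-sy/2),(sx/2,-sy/2),(sx/2,sy/2),(-sx/2,sy/2)]])
def fitrect(P,obs,z,sx,sy,x0,fitz=False):
    # obs: 4 pixel corners ordered as rectpts
    obs=np.array(obs,float)
    def r(v):
        zz=v[3] if fitz else z
        return np.concatenate([proj(P,p)-o for p,o in zip(rectpts(v[0],v[1],v[2],zz,sx,sy),obs)])
    s=least_squares(r,list(x0)+([z] if fitz else []),x_scale=0.1);return s.x,np.sqrt(np.mean(s.fun**2))
def maskrect(mask):
    cs,_=cv2.findContours(mask.astype(np.uint8),cv2.RETR_EXTERNAL,cv2.CHAIN_APPROX_NONE)
    c=max(cs,key=cv2.contourArea);return c
E
python3 - <<'E'
from h import *
np.set_printoptions(precision=4,suppress=True)
o=ctrl.get_obs();print(o['clock'],o['ee_pos'],np.abs(o['dq']).max())
im,P=snap('wrist','w2')
hsv=cv2.cvtColor(np.ascontiguousarray(im),cv2.COLOR_RGB2HSV)
m=((hsv[...,0]>90)&(hsv[...,0]<115)&(hsv[...,1]>110)).astype(np.uint8)
m[:, :200]=0;m[:,420:]=0;m[270:]=0
m=cv2.morphologyEx(m,cv2.MORPH_CLOSE,np.ones((5,5)));m=cv2.morphologyEx(m,cv2.MORPH_OPEN,np.ones((9,9)))
c=maskrect(m);print(cv2.contourArea(c))
q=cv2.approxPolyDP(cv2.convexHull(c),6,True)[:,0];print(q.tolist())
crop=im[100:270,250:400,::-1];cv2.imwrite('pics/w2c.png',cv2.resize(crop,None,fx=4,fy=3.5,interpolation=cv2.INTER_CUBIC)[:600])
print(ctrl.get_obs()['ee_pos'])
E
```

```text
1.7333 [ 0.4503 -0.3001  0.2214] 2.4711965669914617
11398.0
[[286, 115], [378, 122], [361, 248], [276, 241]]
[ 0.4498 -0.3011  0.2215]
```

View pics/w2c.png

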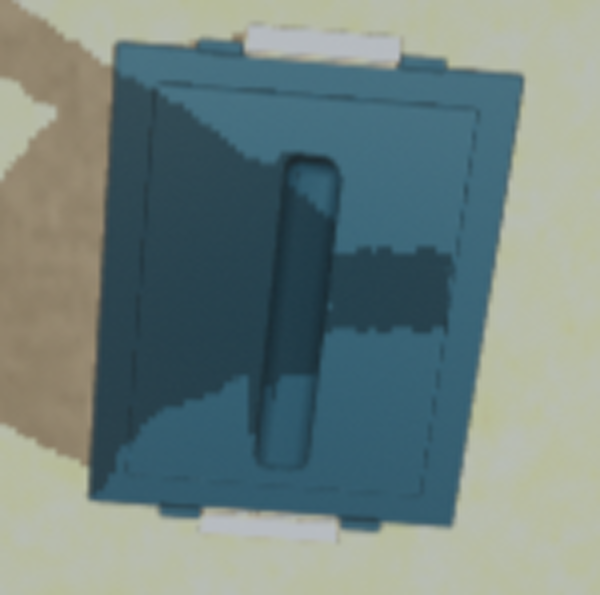

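Run:
```python
from h import *
np.set_printoptions(precision=4,suppress=True)
o=ctrl.get_obs();print(o['ee_pos'],o['tcp_rot']);P=ctrl.camera_params('wrist')
x,e=fitrect(P,[(272.5,242.6),(363.2,250),(380.7,121.4),(279.2,112.3)],0.034,.106,.146,(.45,-.3,-.05));print(x,np.degrees(x[2]),e)
x,e=fitrect(P,[(272.5,242.6),(363.2,250),(380.7,121.4),(279.2,112.3)],0.034,.106,.146,(.45,-.3,-.05),True);print(x,np.degrees(x[2]),e)
x,e=fitrect(P,[(313.7,232.9),(327.5,233.7),(335.2,145.7),(321.2,144.3)],0.066,.014,.09,(.45,-.3,-.05));print(x,np.degrees(x[2]),e)
```

```text
[ 0.4498 -0.3011  0.2215] [[ 1.     -0.0062 -0.0001]
 [-0.0062 -1.     -0.0006]
 [-0.0001  0.0006 -1.    ]]
[ 0.455  -0.3054 -0.0946] -5.420319748264303 0.9381535029569358
[ 0.4551 -0.3062 -0.0947  0.0288] -5.423072494122322 0.04775562307483257
[ 0.4549 -0.3037 -0.0861] -4.931075503703809 0.45141232091232536
```

Lid fit: (0.455, -0.305), yaw about -5.2°. I'll go down onto the handle now.

arm_command --pt "0.005 0.004 0.02 0 0 4.9" --pt "0.005 0.004 0.045 0 0 4.9" --pt "0.005 0.004 0.07 0 0 4.9" --pt "0.005 0.004 0.095 0 0 4.9" --pt "0.005 0.004 0.115 0 0 4.9" --pt "0.005 0.004 0.135 0 0 4.9" --pt "0.005 0.004 0.148 0 0 4.9" --pt "0.005 0.004 0.157 0 0 4.9" --pt "0.005 0.004 0.162 0 0 4.9" --pt "0.005 0.004 0.1645 0 0 4.9"

```text
clock: 2.62
ee_pos: [0.4546, -0.3058, 0.0568]
tcp_rot: [[0.996, -0.093, -0.0], [-0.093, -0.996, -0.001], [-0.0, 0.001, -1.0]]
ft_force: [0.7, 0.4, -0.7]
gripper_width: 0.085
```

arm_command --pt "0 0 0 0 0 0" --pt "0 0 0 0 0 0" --pt "0 0 0 0 0 0" --pt "0 0 0 0 0 0" --pt "0 0 0 0 0 0" --pt "0 0 0 0 0 0" --pt "0 0 0 0 0 0" --pt "0 0 0 0 0 0" --pt "0 0 0 0 0 0" --pt "0 0 0 0 0 0" --jaw 0.0 --grip_force 60

```text
clock: 3.45
ee_pos: [0.4548, -0.306, 0.0573]
tcp_rot: [[0.996, -0.093, 0.0], [-0.093, -0.996, -0.001], [0.0, 0.001, -1.0]]
ft_force: [-0.3, 1.0, 3.9]
gripper_width: 0.0127
```

Run:
```python
from h import *
np.set_printoptions(precision=4,suppress=True)
o=ctrl.get_obs();print(o['clock'],o['ee_pos'],o['tcp_rot'],o['ft_force'],o['moment'],o['gripper_width'])
im,P=snap('wrist','w3')
```

```text
3.45 [ 0.4548 -0.306   0.0573] [[ 0.9957 -0.0929  0.0003]
 [-0.0929 -0.9957 -0.001 ]
 [ 0.0004  0.001  -1.    ]] [-0.3307  1.0282  3.8763] [0.103  0.0914 0.0182] 0.012734339511935174
```

View pics/w3.png

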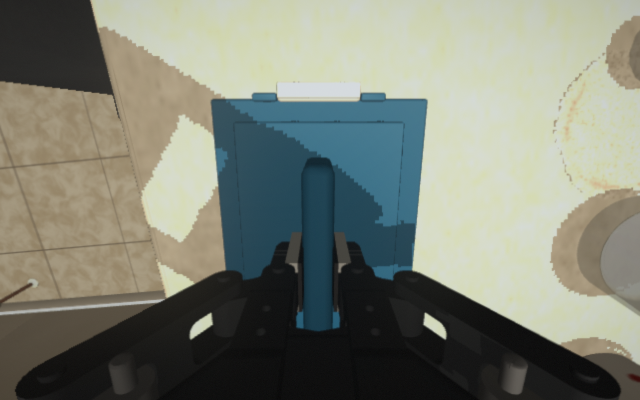

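Grip is good: the bar is between the pads at (318,250) and the plate is square to the tool. Next I lift, then move to a spot beside the tub so the wrist camera can see past the lid.

arm_command --pt "0 0 -0.01 0 0 0" --pt "0 0 -0.035 0 0 0" --pt "0 0 -0.065 0 0 0" --pt "0 0 -0.1 0 0 0" --pt "0 0 -0.135 0 0 0" --pt "0 0 -0.17 0 0 0" --pt "0 0 -0.205 0 0 0" --pt "-0.005 -0.015 -0.223 0 0 0" --pt "-0.013 -0.045 -0.223 0 0 0" --pt "-0.024 -0.08 -0.223 0 0 0"

```text
clock: 4.33
ee_pos: [0.4385, -0.2243, 0.2823]
tcp_rot: [[0.995, -0.095, 0.003], [-0.095, -0.995, -0.003], [0.003, 0.003, -1.0]]
ft_force: [1.8, 1.5, -1.7]
gripper_width: 0.0126
```

arm_command --pt "-0.012 -0.038 0 0 0 0" --pt "-0.024 -0.076 0 0 0 0" --pt "-0.036 -0.114 0 0 0 0" --pt "-0.048 -0.152 0 0 0 0" --pt "-0.06 -0.19 0 0 0 0" --pt "-0.072 -0.228 0 0 0 0" --pt "-0.084 -0.266 0 0 0 0" --pt "-0.096 -0.304 0 0 0 0" --pt "-0.108 -0.342 0 0 0 0" --pt "-0.118 -0.376 0 0 0 0"

```text
clock: 5.17
ee_pos: [0.3553, 0.1631, 0.2808]
tcp_rot: [[0.995, -0.095, 0.003], [-0.095, -0.995, -0.003], [0.003, 0.002, -1.0]]
ft_force: [2.1, 0.4, -2.0]
gripper_width: 0.013
```

arm_command --pt "-0.01 -0.036 0 0 0 0" --pt "-0.019 -0.07 0 0 0 0" --pt "-0.026 -0.092 0 0 0 0" --pt "-0.03 -0.105 0 0 0 0" --pt "-0.03 -0.105 0 0 0 0" --pt "-0.03 -0.105 0 0 0 0" --pt "-0.03 -0.105 0 0 0 0" --pt "-0.03 -0.105 0 0 0 0" --pt "-0.03 -0.105 0 0 0 0" --pt "-0.03 -0.105 0 0 0 0"

```text
clock: 6.0
ee_pos: [0.3357, 0.2698, 0.2806]
tcp_rot: [[0.995, -0.096, 0.003], [-0.096, -0.995, -0.003], [0.004, 0.002, -1.0]]
ft_force: [0.0, 0.4, -1.7]
gripper_width: 0.0127
```

Run:
```python
from h import *
np.set_printoptions(precision=4,suppress=True)
o=ctrl.get_obs();print(o['clock'],o['ee_pos'],o['ft_force'],o['moment'],np.abs(o['dq']).max())
im,P=snap('wrist','w4')
np.save('P4.npy',P,allow_pickle=True)
for l in ['tub_edge','tub','lid_handle']:
    print(l,[(np.round(d['centre'],4).tolist(),round(d['confidence'],2)) for d in ctrl.recognise('wrist',l)[:2]])
cv2.imwrite('pics/w4c.png',cv2.resize(im[0:300,400:640,::-1],None,fx=2.5,fy=2,interpolation=cv2.INTER_CUBIC))
o=ctrl.get_obs();print(o['clock'],o['ee_pos'],o['tcp_rot'])
```

```text
6.0 [0.3357 0.2698 0.2806] [ 0.0299  0.4179 -1.6993] [-0.0184 -0.0131 -0.0259] 0.28051633039790297
tub_edge [([0.3399, 0.3075, 0.2595], 0.67), ([0.4984, 0.3129, 0.0941], 0.64)]
tub [([0.4974, 0.3164, 0.0922], 0.57)]
lid_handle [([0.3414, 0.3054, 0.2561], 0.82)]
6.2 [0.3356 0.2702 0.2805] [[ 0.9954 -0.0954  0.0033]
 [-0.0954 -0.9954 -0.0027]
 [ 0.0036  0.0023 -1.    ]]
```

View pics/w4.png

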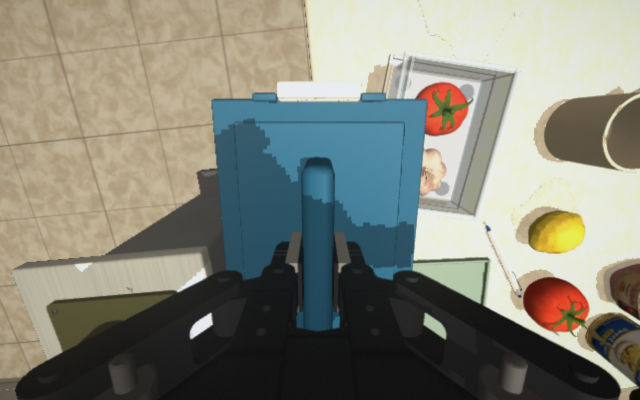

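View pics/w4c.png

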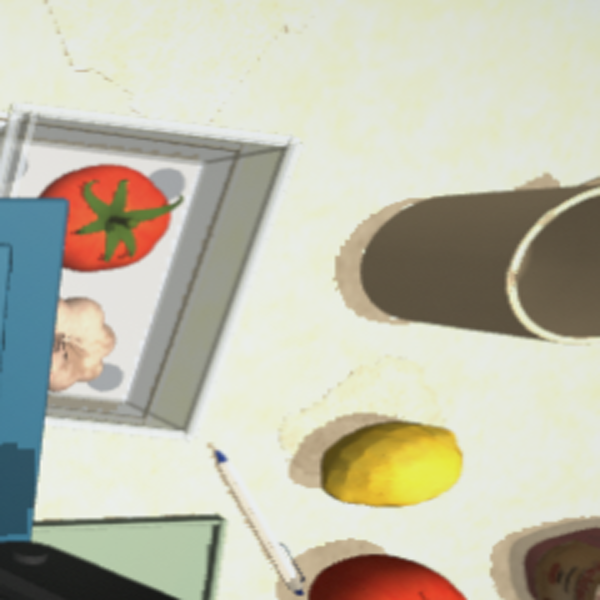

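The tub is at the upper right, with corners near (516,70) and (474,217), but the lid hides its near side. I'll shift toward -x so the whole mouth shows.

arm_command --pt "-0.02 -0.003 0 0 0 0" --pt "-0.045 -0.006 -0.01 0 0 0" --pt "-0.06 -0.008 -0.02 0 0 0" --pt "-0.065 -0.01 -0.02 0 0 0" --pt "-0.065 -0.01 -0.02 0 0 0" --pt "-0.065 -0.01 -0.02 0 0 0" --pt "-0.065 -0.01 -0.02 0 0 0" --pt "-0.065 -0.01 -0.02 0 0 0" --pt "-0.065 -0.01 -0.02 0 0 0" --pt "-0.065 -0.01 -0.02 0 0 0"

```text
clock: 7.03
ee_pos: [0.2721, 0.2862, 0.2998]
tcp_rot: [[0.995, -0.096, 0.003], [-0.096, -0.995, -0.003], [0.003, 0.003, -1.0]]
ft_force: [0.2, -0.4, -1.0]
gripper_width: 0.0128
```

Run:
```python
from h import *
np.set_printoptions(precision=4,suppress=True)
o=ctrl.get_obs();print(o['clock'],o['ee_pos'],o['tcp_rot'],np.abs(o['dq']).max())
im,P=snap('wrist','w5')
np.save('P5.npy',P,allow_pickle=True)
cv2.imwrite('pics/w5c.png',cv2.resize(im[0:240,360:600,::-1],None,fx=2.5,fy=2.5,interpolation=cv2.INTER_CUBIC))
cv2.imwrite('pics/w5l.png',cv2.resize(im[70:270,200:440,::-1],None,fx=3,fy=3,interpolation=cv2.INTER_CUBIC))
```

```text
7.0333 [0.2721 0.2862 0.2998] [[ 0.9954 -0.0963  0.0027]
 [-0.0963 -0.9954 -0.0033]
 [ 0.003   0.003  -1.    ]] 0.2904459462805952
```

View pics/w5c.png

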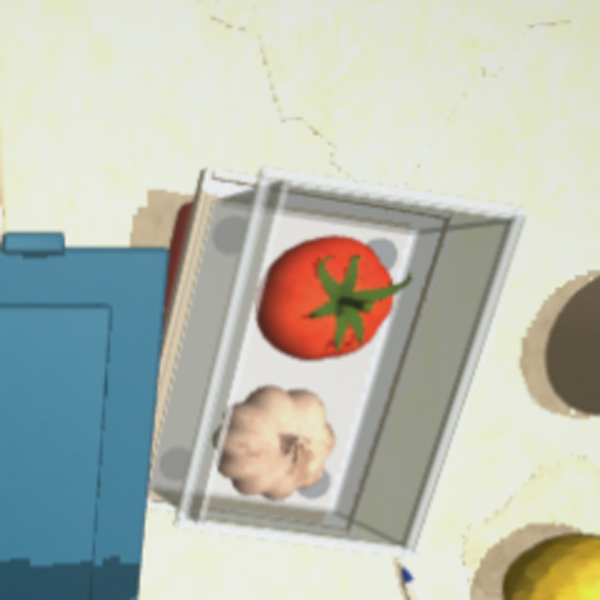

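View pics/w5l.png

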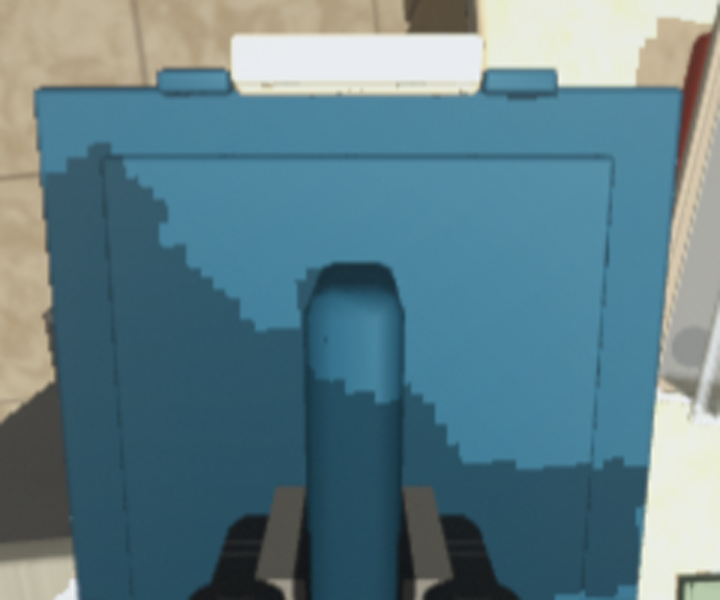

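Run:
```python
from h import *
np.set_printoptions(precision=4,suppress=True)
P=np.load('P5.npy',allow_pickle=True).item()
obs=[(433.5,208.8),(524.8,220),(569.2,84.8),(466.6,68)]
for sx,sy in [(.1,.14)]:
  for fz in (False,True):
    x,e=fitrect(P,obs,0.122,sx,sy,(.465,.309,-.1),fz);print(x,np.degrees(x[2]),e)
v=x
# lid plate wrt tool
ob=[(200+37/3,70+90/3),(200+682/3,70+90/3)]
z0=0.2998+0.002-0.026
for uv in ob: print('plate corner',atz(P,uv,z0))
R=np.array([[0.9954,-0.0963],[-0.0963,-0.9954]])
for uv in ob: print('tool',R.T@(atz(P,uv,z0)[:2]-[0.2721,0.2862]))
print('bar end tool',R.T@(atz(P,(200+358/3,70+265/3),z0+.01)[:2]-[0.2721,0.2862]))
im=cv2.imread('pics/w5.png')
S=4;x0,y0=420,50
big=cv2.resize(im[y0:y0+190,x0:x0+170],None,fx=S,fy=S,interpolation=cv2.INTER_CUBIC)
big=big[:600]
def poly(pts,col):
    q=np.array([(proj(P,p)-[x0,y0]+.5)*S for p in pts]).astype(np.int32);cv2.polylines(big,[q],True,col,1)
poly(rectpts(v[0],v[1],v[2],v[3],.1,.14),(0,0,255))
poly(rectpts(v[0],v[1],v[2],v[3]-.012,.11,.15),(255,0,0))
poly(rectpts(v[0],v[1],v[2],v[3]-.07+.004,.124,.164),(0,160,0))
cv2.imwrite('pics/ov5.png',big)
```

```text
[ 0.4581  0.3032 -0.2284] -13.084525332734485 1.0275873935171527
[ 0.456   0.3035 -0.2279  0.1255] -13.055290731653582 0.7537771708429201
plate corner [0.2277 0.3646 0.2758]
plate corner [0.3308 0.3545 0.2758]
tool [-0.0517 -0.0738]
tool [ 0.0518 -0.0736]
bar end tool [-0.0003 -0.0469]
```

View pics/ov5.png

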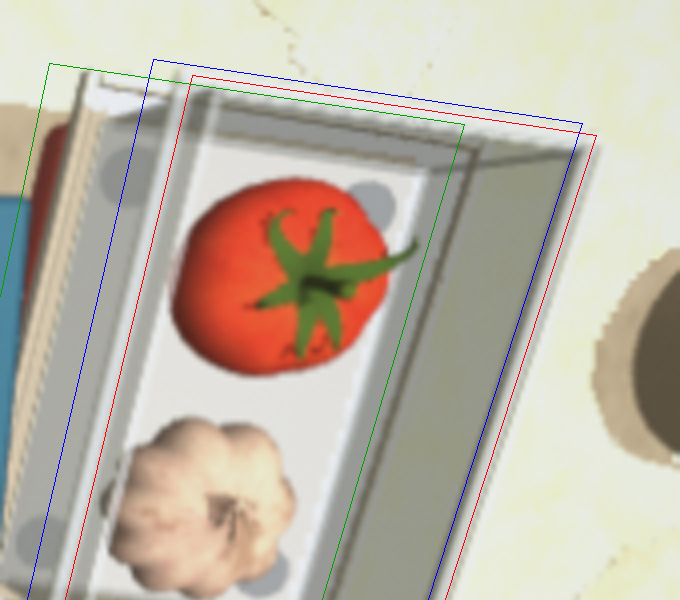

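Run:
```python
import cv2,numpy as np
im=cv2.imread('pics/w5.png')
a=cv2.resize(im[60:110,430:580],None,fx=5.3,fy=5.8,interpolation=cv2.INTER_LANCZOS4)
b=cv2.resize(im[180:230,410:560],None,fx=5.3,fy=5.8,interpolation=cv2.INTER_LANCZOS4)
cv2.imwrite('pics/w5z.png',np.vstack([a,b]))
```

```text
(no output)
```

View pics/w5z.png

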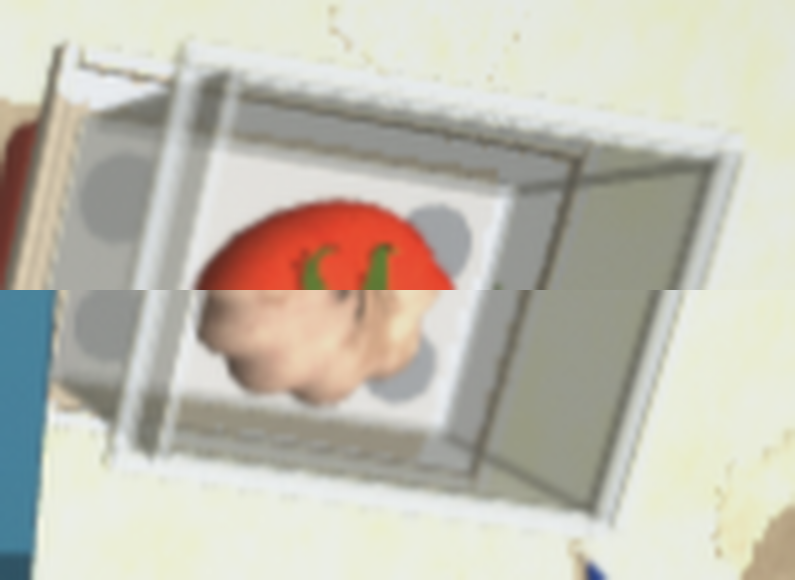

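```bash
cat >> h.py <<'E'
def fitlines(P,sets,x0):
    # sets: list of (side, dz, sx, sy, [pix]) ; side: 'L','R','T','B' edges of rect; v=[x,y,yaw,z]
    idx={'B':(0,1),'R':(1,2),'T':(2,3),'L':(3,0)}
    def r(v):
        out=[]
        for s,dz,sx,sy,pts in sets:
            c=rectpts(v[0],v[1],v[2],v[3]+dz,sx,sy);a,b=[proj(P,c[i]) for i in idx[s]]
            n=np.array([-(b-a)[1],(b-a)[0]]);n/=np.linalg.norm(n)
            out+=[n@(np.array(p)-a) for p in pts]
        return np.array(out)
    s=least_squares(r,x0,x_scale=0.1,loss='soft_l1');return s.x,r(s.x)
E
python3 - <<'E'
from h import *
np.set_printoptions(precision=4,suppress=True)
P=np.load('P5.npy',allow_pickle=True).item()
L=('L',-.012,.11,.15,[(464.5,68.6),(456.4,109.7),(437.4,180.3),(431.3,208.4)])
Rr=('R',0,.1,.14,[(570.2,85.9),(563,109.7),(543,180.3),(525.1,220.2)])
T=('T',-.010,.11,.15,[(467.7,67.2),(569.6,82.8)])
B=('B',-.010,.11,.15,[(433.6,210.2),(523.2,221)])
v,r=fitlines(P,[L,Rr,T,B],[.46,.305,-.2,.12]);print(v,np.degrees(v[2]));print(r)
im=cv2.imread('pics/w5.png')
S=4;x0,y0=410,55
big=cv2.resize(im[y0:y0+150,x0:x0+190],None,fx=S,fy=S,interpolation=cv2.INTER_CUBIC)
def poly(pts,col):
    q=np.array([(proj(P,p)-[x0,y0]+.5)*S for p in pts]).astype(np.int32);cv2.polylines(big,[q],True,col,1)
poly(rectpts(v[0],v[1],v[2],v[3],.1,.14),(0,0,255))
poly(rectpts(v[0],v[1],v[2],v[3],.094,.134),(0,0,255))
poly(rectpts(v[0],v[1],v[2],v[3]-.012,.11,.15),(255,0,0))
poly(rectpts(v[0],v[1],v[2],v[3]-.07+.004,.124,.164),(0,160,0))
cv2.imwrite('pics/ov5b.png',big)
E
```

```text
[ 0.4672  0.3007 -0.2276  0.1155] -13.043230723807628
[-0.2745 -1.9159  0.2125 -0.363  -1.2098 -0.6301  2.3797 -2.1873  0.7032
  0.2702  0.8731  0.4463]
```

View pics/ov5b.png

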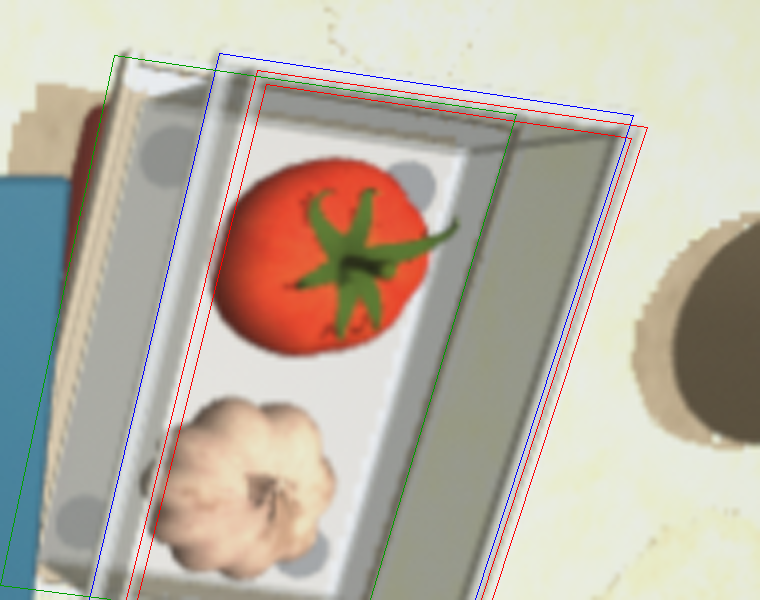

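Run:
```python
import cv2,numpy as np
g=cv2.cvtColor(cv2.imread('pics/w5.png'),cv2.COLOR_BGR2GRAY)
for r in (95,115,170,195): 
    print(r,'L',445-int((r-90)*.28)+0,g[r,435-int((r-90)*.28)+5:435-int((r-90)*.28)+45].tolist())
    c=565-int((r-90)*.33);print('  R',c-15,g[r,c-15:c+12].tolist())
for c in (480,500,520,540,560): print(c,'T60',g[60:95,c].tolist())
for c in (445,465,485,505): print(c,'B195',g[195:228,c].tolist())
```

```text
95 L 444 [198, 193, 180, 187, 171, 164, 149, 145, 144, 145, 144, 144, 144, 144, 145, 144, 144, 142, 148, 181, 209, 213, 205, 191, 174, 168, 168, 171, 198, 227, 230, 227, 225, 224, 225, 224, 225, 224, 224, 224]
  R 549 [146, 146, 146, 146, 145, 146, 146, 146, 147, 146, 141, 126, 111, 134, 175, 198, 203, 191, 206, 226, 230, 227, 228, 229, 229, 229, 229]
115 L 438 [189, 195, 198, 190, 182, 172, 170, 169, 169, 170, 169, 169, 169, 169, 169, 169, 169, 168, 163, 156, 182, 212, 216, 207, 194, 174, 169, 169, 170, 172, 173, 156, 115, 69, 65, 71, 76, 80, 85, 92]
  R 542 [148, 148, 148, 147, 147, 148, 148, 147, 147, 148, 146, 138, 119, 123, 159, 193, 204, 197, 196, 220, 230, 230, 228, 230, 230, 230, 231]
170 L 423 [117, 116, 110, 130, 195, 197, 177, 174, 170, 169, 170, 170, 170, 171, 170, 170, 170, 170, 170, 169, 164, 165, 198, 218, 215, 196, 181, 171, 164, 143, 132, 174, 176, 138, 108, 116, 128, 141, 152, 161]
  R 524 [152, 151, 151, 151, 151, 151, 151, 151, 151, 150, 149, 143, 121, 118, 166, 201, 209, 200, 198, 230, 234, 233, 233, 233, 233, 233, 233]
195 L 416 [115, 115, 115, 115, 116, 116, 11
[... 1231 characters left out ...]

445 B195 [228, 222, 203, 178, 156, 146, 146, 144, 136, 151, 163, 164, 165, 190, 220, 232, 236, 235, 236, 236, 236, 236, 235, 235, 235, 235, 235, 234, 234, 234, 234, 235, 234]
465 B195 [188, 162, 127, 154, 188, 190, 166, 148, 145, 147, 151, 141, 152, 163, 161, 161, 198, 227, 235, 235, 225, 230, 236, 236, 236, 236, 236, 235, 235, 236, 236, 236, 236]
485 B195 [166, 166, 166, 170, 198, 221, 224, 206, 187, 162, 145, 144, 143, 142, 137, 152, 161, 155, 164, 205, 230, 235, 236, 232, 233, 235, 235, 235, 235, 235, 235, 235, 236]
505 B195 [125, 135, 145, 149, 151, 152, 153, 151, 152, 152, 151, 151, 151, 148, 134, 127, 141, 157, 161, 162, 165, 195, 222, 232, 236, 233, 233, 234, 234, 235, 235, 234, 234]
```

Run:
```python
from h import *
np.set_printoptions(precision=4,suppress=True)
P=np.load('P5.npy',allow_pickle=True).item()
R=[(566.5,95),(559.5,115),(541.6,170),(533,195)]
T=[(480,72.6),(500,75.6),(520,78.6),(540,81.8),(560,84.8)]
B=[(445,208),(465,210.7),(485,213.7),(505,216)]
A=[(458.2,95),(453,115),(439.8,170),(433.7,195)]
C=[(463.2,95),(458,115),(444.3,170),(438.2,195)]
D=[(467.3,95),(464,115),(449,170),(441.8,195)]
base=[('R',0,.1,.14,R),('T',0,.1,.14,T),('B',0,.1,.14,B)]
for n,l in dict(beadouterA=[('L',-.01,.11,.15,A)],rimC=[('L',0,.1,.14,C)],rimD=[('L',0,.1,.14,D)],none=[]).items():
    v,r=fitlines(P,base+l,[.46,.305,-.2,.12]);print(n,v,np.degrees(v[2]));print(r)
print(P['T'])
```

```text
beadouterA [ 0.4664  0.3012 -0.2316  0.1141] -13.268181154228955
[-0.2218 -0.5925 -0.3303 -0.6513  0.1708  0.2284  0.286   0.1458  0.2034
  0.146   0.2501  0.6516  0.3589 -0.6781 -0.3193 -0.4017 -0.342 ]
rimC [ 0.4618  0.302  -0.2388  0.1178] -13.684889842327182
[ 0.996   0.7384  1.3095  1.1296 -0.7459 -0.5216 -0.2973 -0.2704 -0.0461
 -0.6193 -0.6586 -0.4006 -0.8361  1.0738  1.1881  0.921   0.6762]
rimD [ 0.4664  0.3012 -0.2333  0.1141] -13.364303072627337
[-0.3434 -0.6815 -0.3302 -0.6105  0.0946  0.1904  0.2863  0.1845  0.2803
  0.1922  0.2625  0.6302  0.3038 -0.2703 -1.9374 -0.7751  0.1236]
none [ 0.4649  0.3014 -0.2336  0.1154] -13.384938252977168
[ 0.1504 -0.1891  0.1584 -0.1236 -0.1294 -0.0251  0.0793 -0.014   0.0903
 -0.1434 -0.0792  0.2824 -0.0501]
[[ 0.9952  0.0956  0.023   0.2769]
 [-0.0983  0.9607  0.2595  0.3507]
 [ 0.0027 -0.2605  0.9655  0.4253]
 [ 0.      0.      0.      1.    ]]
```

The fit holds up across the edges: tub mouth centre (0.466, 0.301), edge height about 0.115–0.12, yaw about -13.3°. I'll move above it and turn to match.

arm_command --pt "0.03 -0.005 0 0 0 2" --pt "0.065 -0.011 0 0 0 4" --pt "0.1 -0.017 0 0 0 6" --pt "0.135 -0.023 0.0 0 0 7.8" --pt "0.165 -0.029 0.01 0 0 7.8" --pt "0.185 -0.032 0.03 0 0 7.8" --pt "0.192 -0.033 0.05 0 0 7.8" --pt "0.192 -0.033 0.07 0 0 7.8" --pt "0.192 -0.033 0.08 0 0 7.8" --pt "0.192 -0.033 0.08 0 0 7.8"

```text
clock: 7.92
ee_pos: [0.4651, 0.2994, 0.2167]
tcp_rot: [[0.973, -0.231, -0.003], [-0.231, -0.973, -0.006], [-0.002, 0.007, -1.0]]
ft_force: [-0.3, -0.7, -1.7]
gripper_width: 0.0128
```

Run:
```python
from h import *
np.set_printoptions(precision=4,suppress=True)
o=ctrl.get_obs();print(o['clock'],o['ee_pos'],o['tcp_rot'],o['ft_force'],o['moment'],np.abs(o['dq']).max())
im,P=snap('wrist','w6');np.save('P6.npy',P,allow_pickle=True)
im,P=snap('side','s6');cv2.imwrite('pics/s6c.png',cv2.resize(im[170:330,200:400,::-1],None,fx=3.75,fy=3.75,interpolation=cv2.INTER_CUBIC))
im,P=snap('top','t6');cv2.imwrite('pics/t6c.png',cv2.resize(im[170:290,150:310,::-1],None,fx=4.9,fy=4.9,interpolation=cv2.INTER_CUBIC))
```

```text
7.9167 [0.4651 0.2994 0.2167] [[ 0.973  -0.2307 -0.0032]
 [-0.2307 -0.973  -0.0062]
 [-0.0016  0.0068 -1.    ]] [-0.2816 -0.7142 -1.6805] [ 0.041  -0.0294 -0.0059] 2.2853660767861226
```

View pics/w6.png

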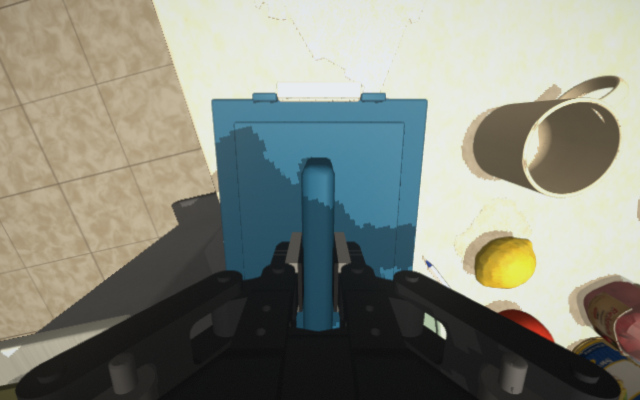

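View pics/s6c.png

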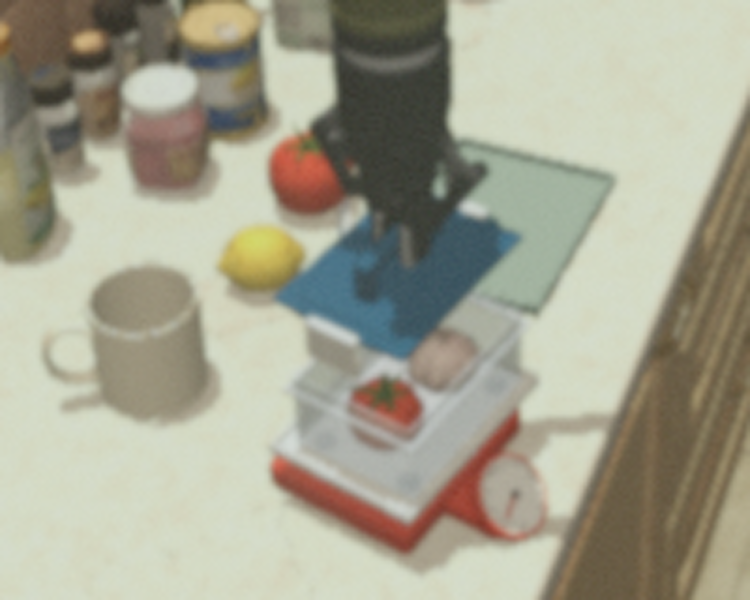

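View pics/t6c.png

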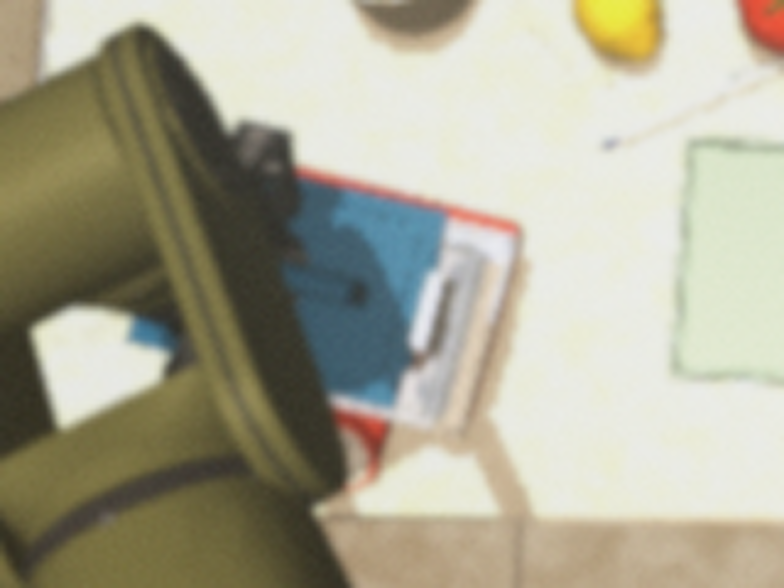

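The side view shows the lid right over the tub; the top view confirms similar yaw. I'll overlay both models on the two fixed cameras to check the alignment.

```bash
cat > ov.py <<'E'
from h import *
def lidmodel(o,off=(0,-0.0008),seat=-0.029):
    p=np.array(o['ee_pos']);R=np.array(o['tcp_rot']);yaw=np.arctan2(R[1,0],R[0,0])
    c=p+R@np.array([off[0],off[1],-seat]); return c,yaw
def overlay(cam,img,name,box,S,polys):
    P=ctrl.camera_params(cam) if cam!='wrist' else None
    im=cv2.imread(img);x0,y0,x1,y1=box
    big=cv2.resize(im[y0:y1,x0:x1],None,fx=S,fy=S,interpolation=cv2.INTER_CUBIC)
    for pts,col in polys:
        q=np.array([(proj(P,p)-[x0,y0]+.5)*S for p in pts]).astype(np.int32);cv2.polylines(big,[q],True,col,1)
    cv2.imwrite(name,big)
E
python3 - <<'E'
from ov import *
o=ctrl.get_obs();print(o['ee_pos'])
c,yaw=lidmodel(o);print(c,np.degrees(yaw))
t=(.4663,.3013,np.radians(-13.3))
polys=[(rectpts(c[0],c[1],yaw,c[2]+.005,.106,.146),(0,255,255)),(rectpts(c[0],c[1],yaw,c[2],.106,.146),(0,200,255)),
 (rectpts(*t,.118,.1,.14),(0,0,255)),(rectpts(*t,.107,.11,.15),(255,0,255)),(rectpts(*t,.052,.124,.164),(0,160,0))]
overlay('side','pics/s6.png','pics/s6o.png',(260,210,360,320),5.4,polys)
overlay('top','pics/t6.png','pics/t6o.png',(190,190,290,270),7,polys)
E
```

```text
[0.46689252 0.30073581 0.221852  ]
[0.46720958 0.3014511  0.19285152] -13.302046669503062
```

View pics/s6o.png

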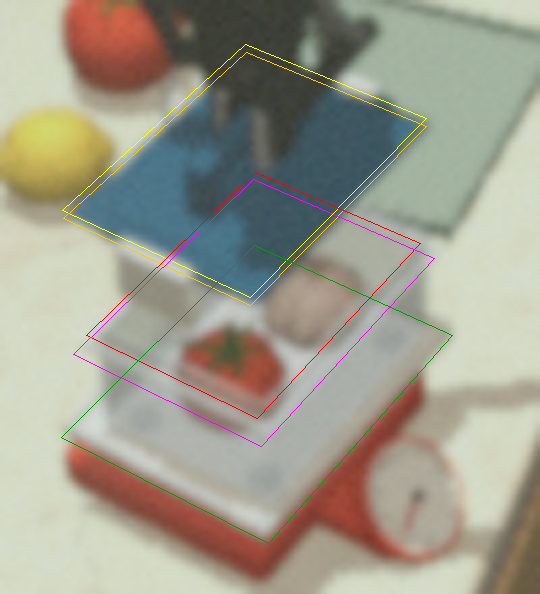

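View pics/t6o.png

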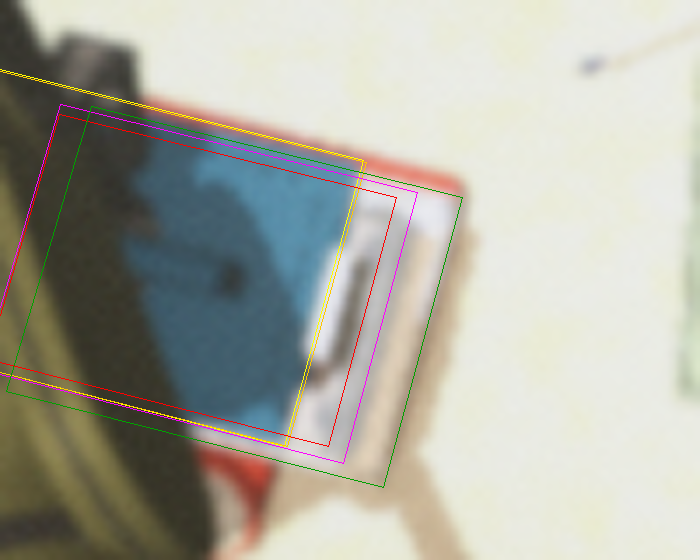

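arm_command --pt "-0.001 0 0.005 0 0 0" --pt "-0.001 0 0.012 0 0 0" --pt "-0.001 0 0.019 0 0 0" --pt "-0.001 0 0.026 0 0 0" --pt "-0.001 0 0.033 0 0 0" --pt "-0.001 0 0.039 0 0 0" --pt "-0.001 0 0.044 0 0 0" --pt "-0.001 0 0.046 0 0 0" --pt "-0.001 0 0.047 0 0 0" --pt "-0.001 0 0.047 0 0 0"

```text
clock: 8.9
ee_pos: [0.4661, 0.3008, 0.1746]
tcp_rot: [[0.973, -0.23, 0.004], [-0.23, -0.973, -0.002], [0.005, 0.001, -1.0]]
ft_force: [0.1, 0.5, -1.2]
gripper_width: 0.0129
```

Run:
```python
from ov import *
np.set_printoptions(precision=4,suppress=True)
o=ctrl.get_obs();print(o['clock'],o['ee_pos'],o['tcp_rot'],o['ft_force'],o['moment'],np.abs(o['dq']).max())
im,_=snap('side','s7')
c,yaw=lidmodel(o);print(c,np.degrees(yaw))
t=(.4663,.3013,np.radians(-13.3))
polys=[(rectpts(c[0],c[1],yaw,c[2]+.005,.106,.146),(0,255,255)),
 (rectpts(*t,.118,.1,.14),(0,0,255)),(rectpts(*t,.107,.11,.15),(255,0,255))]
overlay('side','pics/s7.png','pics/s7o.png',(265,235,355,315),7,polys)
cv2.imwrite('pics/s7c.png',cv2.resize(im[235:315,265:355,::-1],None,fx=7,fy=7,interpolation=cv2.INTER_CUBIC))
```

```text
8.9 [0.4661 0.3008 0.1746] [[ 0.9732 -0.2301  0.0043]
 [-0.2301 -0.9732 -0.0023]
 [ 0.0047  0.0013 -1.    ]] [ 0.099   0.4847 -1.1819] [-0.0199 -0.009   0.0448] 0.5640609140705939
[0.4664 0.3016 0.1456] -13.302667362230284
```

View pics/s7o.png

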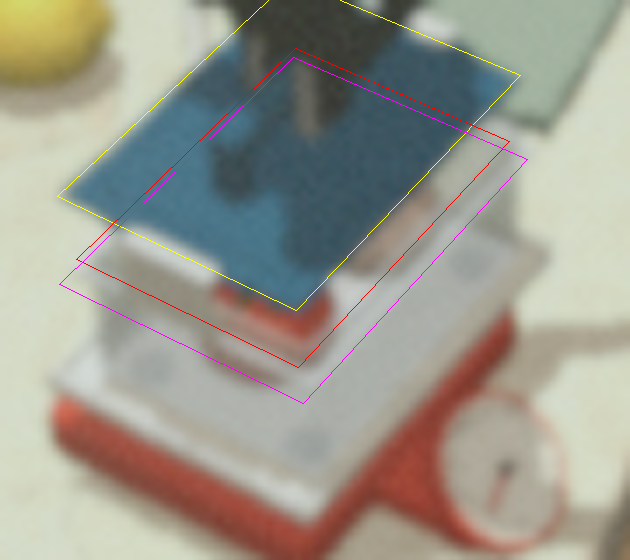

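View pics/s7c.png

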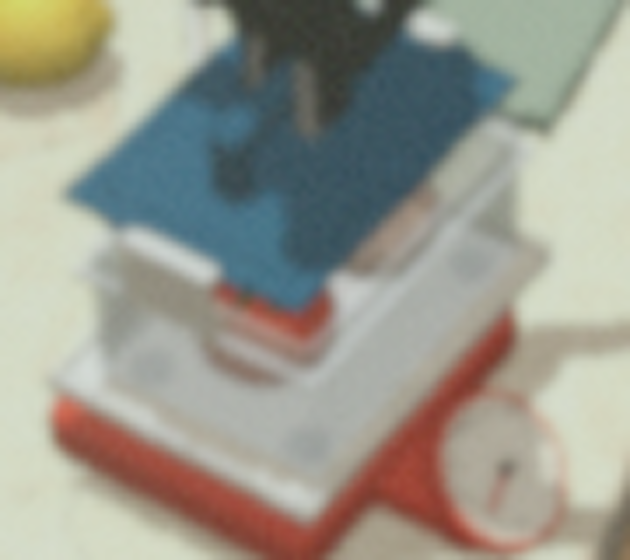

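Run:
```python
from ov import *
fr=[ctrl.grab_frame('side').astype(float) for _ in range(6)]
a=np.mean(fr,0);np.save('side7.npy',a)
b=np.clip(a,0,255).astype(np.uint8)[240:300,268:348,::-1]
b=cv2.resize(b,None,fx=10,fy=10,interpolation=cv2.INTER_LANCZOS4)
bl=cv2.GaussianBlur(b,(0,0),12);b=np.clip(2.2*b.astype(float)-1.2*bl,0,255).astype(np.uint8)
cv2.imwrite('pics/s7z.png',b);print(ctrl.get_obs()['clock'])
```

```text
9.25
```

View pics/s7z.png

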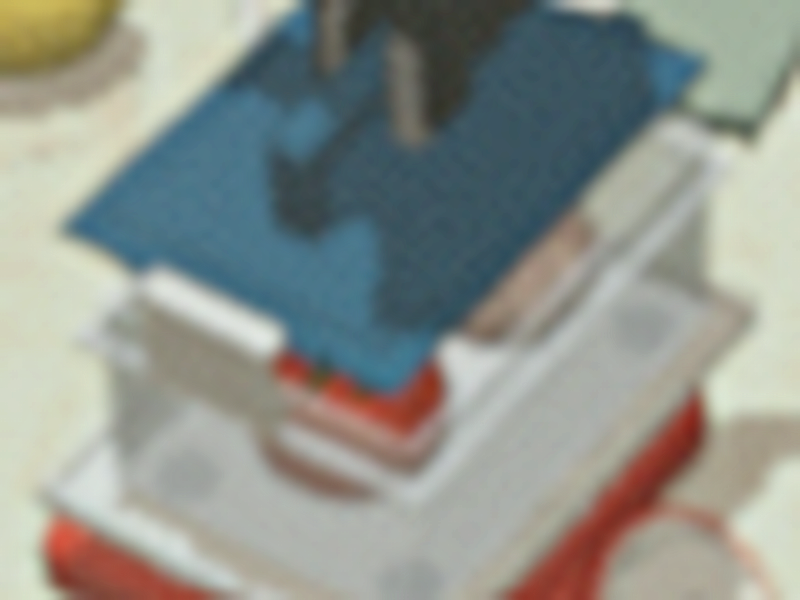

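Run:
```python
from ov import *
np.set_printoptions(precision=4,suppress=True)
P=ctrl.camera_params('side');o=ctrl.get_obs();c,yaw=lidmodel(o);print('model',c,yaw)
def f3(obs,sx,sy,yaw,z0):
    # left vertex=(+x,+y) idx2 ; bottom=(-x,+y) idx3; right=(-x,-y) idx0
    def r(v): 
        q=rectpts(v[0],v[1],yaw,v[2],sx,sy);return np.concatenate([proj(P,q[i])-obs[k] for k,i in enumerate((2,3,0))])
    s=least_squares(r,[.46,.3,z0],x_scale=.1);return s.x,s.fun
print('lid',f3(np.array([(274.3,262.5),(307.3,278.7),(337.8,246)]),.106,.146,yaw,.15))
for w in (0,): print('bead',f3(np.array([(275.5,272.5),(309,289.5),(340.5,256)]),.11,.15,yaw,.105))
```

```text
model [0.4666 0.3016 0.1462] -0.23220280376631583
lid (array([0.4799, 0.2693, 0.1171]), array([-0.0297,  0.258 , -0.1057, -0.2847,  0.1447,  0.0394]))
bead (array([0.4752, 0.2714, 0.0842]), array([-0.0852,  0.3983,  0.254 , -0.1189, -0.1857, -0.2848]))
```

Run:
```python
from ov import *
np.set_printoptions(precision=4,suppress=True)
P=ctrl.camera_params('side');o=ctrl.get_obs();c,yaw=lidmodel(o)
def f3(obs,sx,sy,yaw,z):
    def r(v): 
        q=rectpts(v[0],v[1],yaw,z,sx,sy);return np.concatenate([proj(P,q[i])-obs[k] for k,i in enumerate((2,3,0))])
    s=least_squares(r,[.46,.3],x_scale=.1);return s.x,np.sqrt(np.mean(s.fun**2))
print('lid',f3(np.array([(274.3,262.5),(307.3,278.7),(337.8,246)]),.106,.146,yaw,.1487))
for z in (.102,.106,.110,.114): print('bead',z,f3(np.array([(275.5,272.5),(309,289.5),(340.5,256)]),.11,.15,yaw,z))
```

```text
lid (array([0.4664, 0.2996]), np.float64(0.7569927945886469))
bead 0.102 (array([0.468 , 0.2879]), np.float64(0.47185561877926047))
bead 0.106 (array([0.4663, 0.2916]), np.float64(0.5531584044056349))
bead 0.11 (array([0.4647, 0.2952]), np.float64(0.638310158078938))
bead 0.114 (array([0.4631, 0.2989]), np.float64(0.7262758887787101))
```

Side-camera check of lid against tub: relative offset about -2 mm in x, within its error. Together with the wrist fit this gives tub ≈ (0.4645, 0.3008), edge ≈ 0.122. I'll correct for that, level the tool, and start feeling downward.

arm_command --pt "-0.0009 0.0006 0.0005 0.07 -0.27 0" --pt "-0.0018 0.0012 0.001 0.07 -0.27 0" --pt "-0.0018 0.0012 0.002 0.07 -0.27 0" --pt "-0.0018 0.0012 0.003 0.07 -0.27 0" --pt "-0.0018 0.0012 0.004 0.07 -0.27 0" --pt "-0.0018 0.0012 0.005 0.07 -0.27 0" --pt "-0.0018 0.0012 0.005 0.07 -0.27 0" --pt "-0.0018 0.0012 0.005 0.07 -0.27 0" --pt "-0.0018 0.0012 0.005 0.07 -0.27 0" --pt "-0.0018 0.0012 0.005 0.07 -0.27 0"

```text
clock: 10.08
ee_pos: [0.4643, 0.3002, 0.1702]
tcp_rot: [[0.973, -0.23, 0.001], [-0.23, -0.973, 0.0], [0.001, -0.001, -1.0]]
ft_force: [-0.2, 1.6, -1.3]
gripper_width: 0.0127
```

arm_command --pt "0 0 0.0005 0 0 0" --pt "0 0 0.001 0 0 0" --pt "0 0 0.0015 0 0 0" --pt "0 0 0.002 0 0 0" --pt "0 0 0.0025 0 0 0" --pt "0 0 0.003 0 0 0" --pt "0 0 0.0035 0 0 0" --pt "0 0 0.004 0 0 0" --pt "0 0 0.0045 0 0 0" --pt "0 0 0.005 0 0 0"

```text
clock: 10.92
ee_pos: [0.4645, 0.3001, 0.1655]
tcp_rot: [[0.973, -0.23, 0.001], [-0.23, -0.973, 0.0], [0.001, -0.001, -1.0]]
ft_force: [-1.4, -1.7, 1.4]
gripper_width: 0.0132
```

Run:
```python
from ov import *
np.set_printoptions(precision=4,suppress=True)
o=ctrl.get_obs();print(o['clock'],o['ee_pos'],o['ft_force'],o['moment'])
fr=[ctrl.grab_frame('side').astype(float) for _ in range(2)]
a=np.mean(fr,0)
b=np.clip(a,0,255).astype(np.uint8)[240:300,268:348,::-1]
b=cv2.resize(b,None,fx=10,fy=10,interpolation=cv2.INTER_LANCZOS4)
bl=cv2.GaussianBlur(b,(0,0),12);b=np.clip(2*b.astype(float)-1.*bl,0,255).astype(np.uint8)
cv2.imwrite('pics/s8z.png',b)
```

```text
10.9167 [0.4645 0.3001 0.1655] [-1.4069 -1.7345  1.4435] [-0.363   0.1528 -0.0319]
```

View pics/s8z.png

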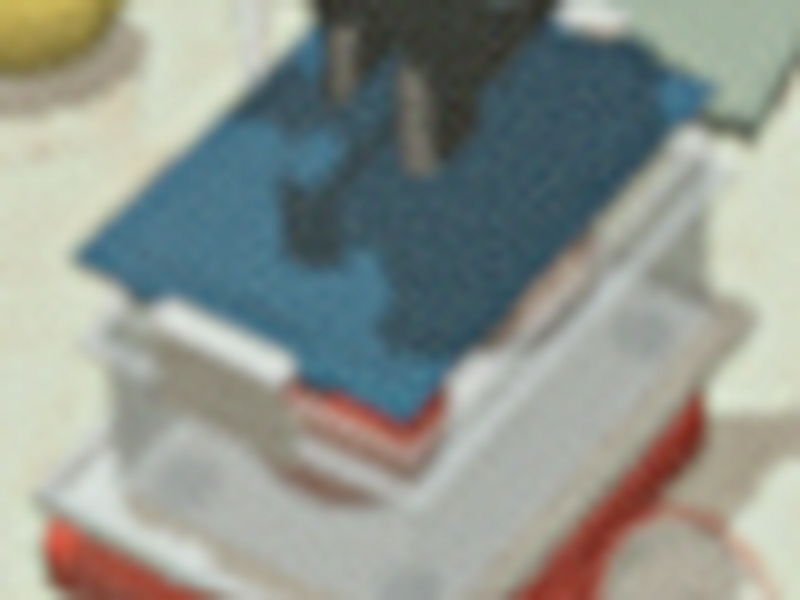

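First light touch: about 2.7 N over the baseline. The moment and Fy say the -y clip touched first, so the lid sits slightly toward +y. I'll ease about 1 mm toward -y and continue.

arm_command --pt "-0.0003 0.0006 0 0 0 0" --pt "-0.0003 0.0011 0 0 0 0" --pt "-0.0003 0.0011 0.0003 0 0 0" --pt "-0.0003 0.0011 0.0006 0 0 0" --pt "-0.0003 0.0011 0.0009 0 0 0" --pt "-0.0003 0.0011 0.0012 0 0 0" --pt "-0.0003 0.0011 0.0015 0 0 0" --pt "-0.0003 0.0011 0.0015 0 0 0" --pt "-0.0003 0.0011 0.0015 0 0 0" --pt "-0.0003 0.0011 0.0015 0 0 0"

```text
clock: 11.85
ee_pos: [0.4641, 0.2992, 0.1641]
tcp_rot: [[0.973, -0.23, 0.002], [-0.23, -0.973, 0.001], [0.001, -0.001, -1.0]]
ft_force: [0.0, -0.5, 2.1]
gripper_width: 0.0131
```

Run:
```python
from ov import *
np.set_printoptions(precision=4,suppress=True)
o=ctrl.get_obs();print(o['clock'],o['ee_pos'],o['ft_force'],o['moment'])
```

```text
11.85 [0.4641 0.2992 0.1641] [ 0.0067 -0.5299  2.0504] [ 0.0354 -0.0773  0.0128]
```

Moments are now near zero, so both lead-ins bear evenly. I'll press on in small steps.

arm_command --pt "0 0 0.0004 0 0 0" --pt "0 0 0.0008 0 0 0" --pt "0 0 0.0012 0 0 0" --pt "0 0 0.0016 0 0 0" --pt "0 0 0.002 0 0 0" --pt "0 0 0.0024 0 0 0" --pt "0 0 0.0028 0 0 0" --pt "0 0 0.0032 0 0 0" --pt "0 0 0.0036 0 0 0" --pt "0 0 0.004 0 0 0"

```text
clock: 12.68
ee_pos: [0.4642, 0.2993, 0.1603]
tcp_rot: [[0.973, -0.23, 0.002], [-0.23, -0.973, 0.001], [0.002, -0.001, -1.0]]
ft_force: [0.0, 0.8, 4.8]
gripper_width: 0.0127
```

Run:
```python
from ov import *
np.set_printoptions(precision=4,suppress=True)
o=ctrl.get_obs();print(o['clock'],o['ee_pos'],o['ft_force'],o['moment'])
```

```text
12.6833 [0.4642 0.2993 0.1603] [0.0453 0.7832 4.8356] [-0.0056  0.0213 -0.034 ]
```

arm_command --pt "0 0 0.0005 0 0 0" --pt "0 0 0.001 0 0 0" --pt "0 0 0.0015 0 0 0" --pt "0 0 0.002 0 0 0" --pt "0 0 0.0025 0 0 0" --pt "0 0 0.003 0 0 0" --pt "0 0 0.0035 0 0 0" --pt "0 0 0.004 0 0 0" --pt "0 0 0.0045 0 0 0" --pt "0 0 0.005 0 0 0"

```text
clock: 13.52
ee_pos: [0.4646, 0.2995, 0.156]
tcp_rot: [[0.973, -0.23, 0.003], [-0.23, -0.973, 0.001], [0.002, -0.002, -1.0]]
ft_force: [-0.8, -0.4, 7.1]
gripper_width: 0.013
```

Run:
```python
from ov import *
np.set_printoptions(precision=4,suppress=True)
o=ctrl.get_obs();print(o['clock'],o['ee_pos'],o['ft_force'],o['moment'])
```

```text
13.5167 [0.4646 0.2995 0.156 ] [-0.7554 -0.3771  7.0612] [-0.0427  0.1578 -0.0314]
```

arm_command --pt "0 0 0.0005 0 0 0" --pt "0 0 0.001 0 0 0" --pt "0 0 0.0015 0 0 0" --pt "0 0 0.002 0 0 0" --pt "0 0 0.0025 0 0 0" --pt "0 0 0.003 0 0 0" --pt "0 0 0.0035 0 0 0" --pt "0 0 0.004 0 0 0" --pt "0 0 0.0045 0 0 0" --pt "0 0 0.005 0 0 0"

```text
clock: 14.35
ee_pos: [0.4651, 0.2999, 0.1525]
tcp_rot: [[0.973, -0.23, 0.004], [-0.23, -0.973, 0.002], [0.004, -0.003, -1.0]]
ft_force: [-1.1, 0.7, 10.4]
gripper_width: 0.0131
```

Run:
```python
from ov import *
np.set_printoptions(precision=4,suppress=True)
o=ctrl.get_obs();print(o['clock'],o['ee_pos'],o['ft_force'],o['moment'])
fr=[ctrl.grab_frame('side').astype(float) for _ in range(2)]
a=np.mean(fr,0)
b=np.clip(a,0,255).astype(np.uint8)[240:300,268:348,::-1]
b=cv2.resize(b,None,fx=10,fy=10,interpolation=cv2.INTER_LANCZOS4)
bl=cv2.GaussianBlur(b,(0,0),12);b=np.clip(2*b.astype(float)-1.*bl,0,255).astype(np.uint8)
cv2.imwrite('pics/s9z.png',b)
```

```text
14.35 [0.4651 0.2999 0.1525] [-1.1321  0.7162 10.3659] [-0.1595  0.3842 -0.0098]
```

View pics/s9z.png

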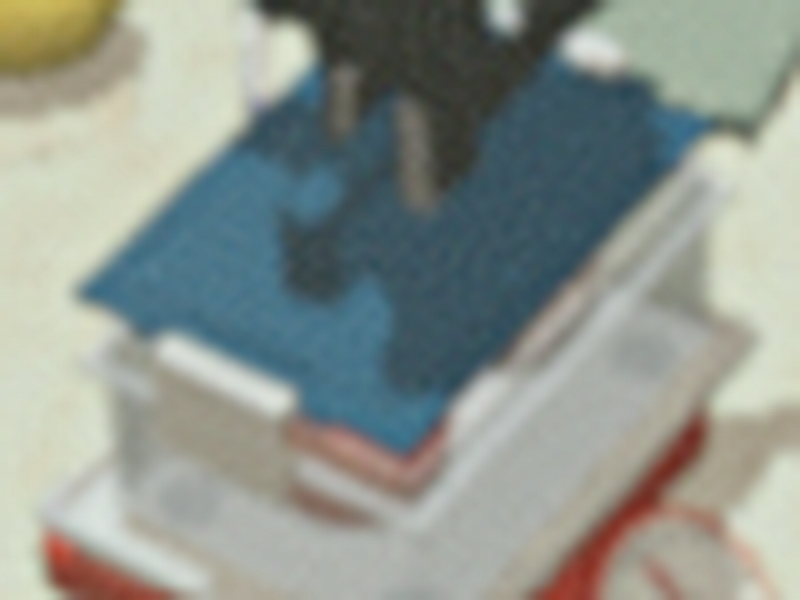

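The lid is going down evenly, with the push near 12 N. I'll correct the small arm-compliance drift and tilt while continuing down.

arm_command --pt "-0.0004 0.0004 0.0004 -0.1 -0.12 0" --pt "-0.0007 0.0008 0.0008 -0.17 -0.25 0" --pt "-0.0007 0.0008 0.0012 -0.17 -0.25 0" --pt "-0.0007 0.0008 0.0016 -0.17 -0.25 0" --pt "-0.0007 0.0008 0.002 -0.17 -0.25 0" --pt "-0.0007 0.0008 0.0024 -0.17 -0.25 0" --pt "-0.0007 0.0008 0.0028 -0.17 -0.25 0" --pt "-0.0007 0.0008 0.0032 -0.17 -0.25 0" --pt "-0.0007 0.0008 0.0036 -0.17 -0.25 0" --pt "-0.0007 0.0008 0.004 -0.17 -0.25 0"

```text
clock: 15.28
ee_pos: [0.4653, 0.2999, 0.1507]
tcp_rot: [[0.973, -0.23, 0.002], [-0.23, -0.973, 0.002], [0.001, -0.002, -1.0]]
ft_force: [-1.9, 0.6, 11.4]
gripper_width: 0.0126
```

Run:
```python
from ov import *
np.set_printoptions(precision=4,suppress=True)
o=ctrl.get_obs();print(o['clock'],o['ee_pos'],o['ft_force'],o['moment'])
```

```text
15.2833 [0.4653 0.2999 0.1507] [-1.898   0.5747 11.4194] [-0.098   0.3564 -0.0271]
```

arm_command --pt "-0.001 0.0004 0.001 -0.15 -0.15 0" --pt "-0.0018 0.0008 0.002 -0.2 -0.25 0" --pt "-0.0018 0.0008 0.0025 -0.2 -0.25 0" --pt "-0.0018 0.0008 0.003 -0.2 -0.25 0" --pt "-0.0018 0.0008 0.0035 -0.2 -0.25 0" --pt "-0.0018 0.0008 0.004 -0.2 -0.25 0" --pt "-0.0018 0.0008 0.0044 -0.2 -0.25 0" --pt "-0.0018 0.0008 0.0048 -0.2 -0.25 0" --pt "-0.0018 0.0008 0.0052 -0.2 -0.25 0" --pt "-0.0018 0.0008 0.0055 -0.2 -0.25 0"

```text
clock: 16.12
ee_pos: [0.4652, 0.3004, 0.1483]
tcp_rot: [[0.973, -0.23, 0.002], [-0.23, -0.973, 0.001], [0.001, -0.002, -1.0]]
ft_force: [-1.2, -0.7, 13.1]
gripper_width: 0.0129
```

Run:
```python
from ov import *
np.set_printoptions(precision=4,suppress=True)
o=ctrl.get_obs();print(o['clock'],o['ee_pos'],o['ft_force'],o['moment'])
fr=[ctrl.grab_frame('side').astype(float) for _ in range(2)]
a=np.mean(fr,0)
b=np.clip(a,0,255).astype(np.uint8)[240:300,268:348,::-1]
b=cv2.resize(b,None,fx=10,fy=10,interpolation=cv2.INTER_LANCZOS4)
bl=cv2.GaussianBlur(b,(0,0),12);b=np.clip(2*b.astype(float)-1.*bl,0,255).astype(np.uint8)
cv2.imwrite('pics/s10z.png',b)
```

```text
16.1167 [0.4652 0.3004 0.1483] [-1.185  -0.7073 13.083 ] [-0.1887  0.1455  0.0271]
```

View pics/s10z.png

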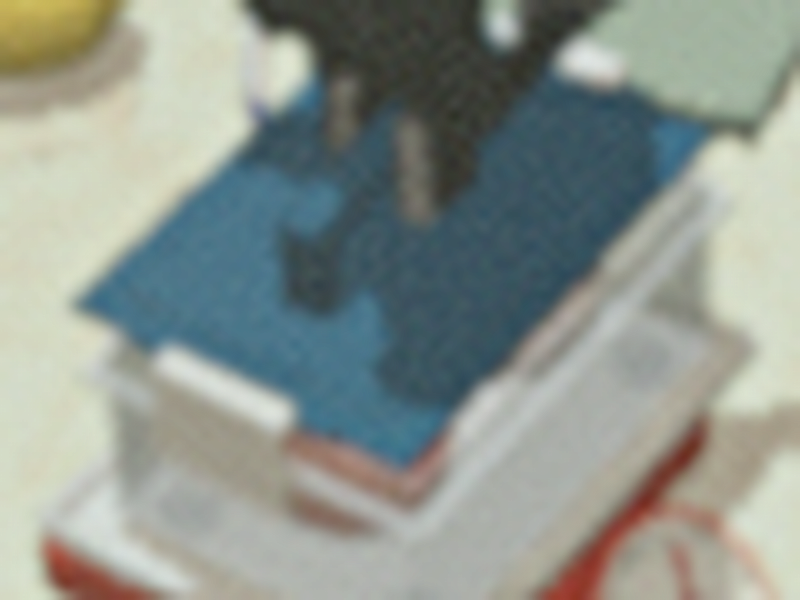

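Still level, the push is about 14.7 N and the plate is closing on the edge. I'll continue.

arm_command --pt "-0.001 0.0008 0.0015 -0.15 -0.15 0" --pt "-0.0018 0.0015 0.0025 -0.2 -0.25 0" --pt "-0.0018 0.0015 0.003 -0.2 -0.25 0" --pt "-0.0018 0.0015 0.0035 -0.2 -0.25 0" --pt "-0.0018 0.0015 0.004 -0.2 -0.25 0" --pt "-0.0018 0.0015 0.0044 -0.2 -0.25 0" --pt "-0.0018 0.0015 0.0048 -0.2 -0.25 0" --pt "-0.0018 0.0015 0.0052 -0.2 -0.25 0" --pt "-0.0018 0.0015 0.0056 -0.2 -0.25 0" --pt "-0.0018 0.0015 0.006 -0.2 -0.25 0"

```text
clock: 17.05
ee_pos: [0.4652, 0.3004, 0.1461]
tcp_rot: [[0.973, -0.23, 0.002], [-0.23, -0.973, 0.001], [0.001, -0.002, -1.0]]
ft_force: [-1.1, -0.7, 15.8]
gripper_width: 0.013
```

Run:
```python
from ov import *
np.set_printoptions(precision=4,suppress=True)
o=ctrl.get_obs();print(o['clock'],o['ee_pos'],o['ft_force'],o['moment'])
```

```text
17.05 [0.4652 0.3004 0.1461] [-1.071  -0.7163 15.8158] [-0.1866  0.2419  0.0429]
```

arm_command --pt "-0.001 0.0008 0.0015 -0.15 -0.15 0" --pt "-0.0018 0.0015 0.0025 -0.2 -0.25 0" --pt "-0.0018 0.0015 0.003 -0.2 -0.25 0" --pt "-0.0018 0.0015 0.0034 -0.2 -0.25 0" --pt "-0.0018 0.0015 0.0038 -0.2 -0.25 0" --pt "-0.0018 0.0015 0.0041 -0.2 -0.25 0" --pt "-0.0018 0.0015 0.0044 -0.2 -0.25 0" --pt "-0.0018 0.0015 0.0047 -0.2 -0.25 0" --pt "-0.0018 0.0015 0.005 -0.2 -0.25 0" --pt "-0.0018 0.0015 0.0053 -0.2 -0.25 0"

```text
clock: 17.88
ee_pos: [0.4652, 0.3004, 0.1448]
tcp_rot: [[0.973, -0.23, 0.002], [-0.23, -0.973, 0.002], [0.002, -0.002, -1.0]]
ft_force: [-2.8, -1.2, 17.3]
gripper_width: 0.0128
```

Run:
```python
from ov import *
np.set_printoptions(precision=4,suppress=True)
o=ctrl.get_obs();print(o['clock'],o['ee_pos'],o['ft_force'],o['moment'])
fr=[ctrl.grab_frame('side').astype(float) for _ in range(2)]
a=np.mean(fr,0)
b=np.clip(a,0,255).astype(np.uint8)[240:300,268:348,::-1]
b=cv2.resize(b,None,fx=10,fy=10,interpolation=cv2.INTER_LANCZOS4)
bl=cv2.GaussianBlur(b,(0,0),12);b=np.clip(2*b.astype(float)-1.*bl,0,255).astype(np.uint8)
cv2.imwrite('pics/s11z.png',b)
```

```text
17.8833 [0.4652 0.3004 0.1448] [-2.7697 -1.1688 17.2832] [-0.2168  0.3664  0.0182]
```

View pics/s11z.png

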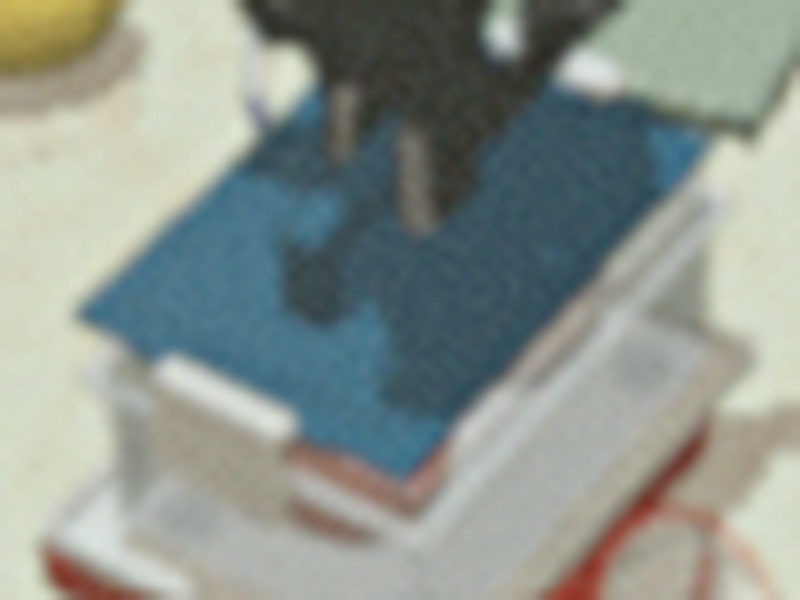

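Run:
```python
from ov import *
np.set_printoptions(precision=4,suppress=True)
P=ctrl.camera_params('side')
a=np.load('side7.npy');b=np.mean([ctrl.grab_frame('side').astype(float) for _ in range(4)],0);np.save('side11.npy',b)
g=lambda i:cv2.GaussianBlur(i.mean(2).astype(np.float32),(0,0),.7)
A,B=g(a),g(b)
p0=proj(P,[.4645,.3,.05]);print(p0,(proj(P,[.4645,.3,.04])-p0))
def track(x0,y0,x1,y1,R=7):
    t=A[y0:y1,x0:x1];S=B[y0-R:y1+R,x0-3:x1+3]
    up=6;t=cv2.resize(t,None,fx=up,fy=up,interpolation=cv2.INTER_CUBIC);S=cv2.resize(S,None,fx=up,fy=up,interpolation=cv2.INTER_CUBIC)
    m=cv2.matchTemplate(S,t,cv2.TM_CCOEFF_NORMED);_,mx,_,l=cv2.minMaxLoc(m);return l[0]/up-3,l[1]/up-R,mx
for n,bx in dict(panleft=(270,283,287,302),panfront=(290,292,320,312),dotR=(325,268,342,280),bowlR=(320,275,345,300),tubR=(322,258,345,272),dotL=(280,282,294,293),lid=(285,250,300,275)).items():
    print(n,track(bx[0],bx[1],bx[2],bx[3]))
o=ctrl.get_obs();print(o['clock'],o['ee_pos'],o['ft_force'],o['moment'])
```

```text
[308.6721 281.2488] [0.1279 2.6205]
panleft (0.16666666666666652, 2.666666666666666, 0.9074268341064453)
panfront (0.16666666666666652, 2.5, 0.901459813117981)
dotR (0.6666666666666665, 3.166666666666666, 0.7146118879318237)
bowlR (0.8333333333333335, 1.0, 0.9203118085861206)
tubR (1.166666666666667, 5.833333333333334, 0.94138103723526)
dotL (0.0, 4.166666666666666, 0.7244139909744263)
lid (0.3333333333333335, 7.0, 0.8634307980537415)
18.1833 [0.4652 0.3004 0.1448] [-2.4687 -0.7131 16.4137] [-0.2252  0.4013  0.013 ]
```

Tracking the pan in the side view gives about 10 mm of sink, against 30 mm of lid travel. So the lid is close to home, about 13 mm of the 14 mm pressed. I'll trim the lateral force and go a little further.

arm_command --pt "-0.0015 0.0008 0.002 -0.2 -0.2 0" --pt "-0.0028 0.0014 0.0035 -0.35 -0.4 0" --pt "-0.0028 0.0014 0.0038 -0.35 -0.4 0" --pt "-0.0028 0.0014 0.004 -0.35 -0.4 0" --pt "-0.0028 0.0014 0.0042 -0.35 -0.4 0" --pt "-0.0028 0.0014 0.0044 -0.35 -0.4 0" --pt "-0.0028 0.0014 0.0046 -0.35 -0.4 0" --pt "-0.0028 0.0014 0.0048 -0.35 -0.4 0" --pt "-0.0028 0.0014 0.005 -0.35 -0.4 0" --pt "-0.0028 0.0014 0.005 -0.35 -0.4 0"

```text
clock: 19.02
ee_pos: [0.4641, 0.2997, 0.1422]
tcp_rot: [[0.973, -0.23, -0.001], [-0.23, -0.973, -0.002], [-0.001, 0.002, -1.0]]
ft_force: [1.0, -5.0, 10.7]
gripper_width: 0.0128
```

Run:
```python
from ov import *
np.set_printoptions(precision=4,suppress=True)
o=ctrl.get_obs();print(o['clock'],o['ee_pos'],o['ft_force'],o['moment'])
print(o['tcp_rot'])
```

```text
19.0167 [0.4641 0.2997 0.1422] [ 0.9833 -5.0193 10.7423] [-0.1339 -0.1591 -0.0359]
[[ 0.9732 -0.2301 -0.0014]
 [-0.2301 -0.9732 -0.0019]
 [-0.0009  0.0022 -1.    ]]
```

The force fell from 17 to 10.7 N and Fy swung to -5 N, so at least one clip snapped. I'll look.

Run:
```python
from ov import *
np.set_printoptions(precision=4,suppress=True)
a=np.mean([ctrl.grab_frame('side').astype(float) for _ in range(2)],0)
b=np.clip(a,0,255).astype(np.uint8)[240:300,268:348,::-1]
b=cv2.resize(b,None,fx=10,fy=10,interpolation=cv2.INTER_LANCZOS4)
bl=cv2.GaussianBlur(b,(0,0),12);b=np.clip(2*b.astype(float)-1.*bl,0,255).astype(np.uint8)
cv2.imwrite('pics/s12z.png',b)
im,P=snap('wrist','w12')
for l in ('clip_a','clip_b'):
  for c in ('side',): print(l,c,[(np.round(d['centre'],4).tolist(),round(d['confidence'],2)) for d in ctrl.recognise(c,l)[:3]])
o=ctrl.get_obs();print(o['clock'],o['ee_pos'],o['ft_force'],o['moment'])
```

```text
clip_a side []
clip_b side []
19.2667 [0.4641 0.2997 0.1422] [ 1.9618 -4.0413 11.6783] [-0.0695 -0.1863 -0.0034]
```

View pics/s12z.png

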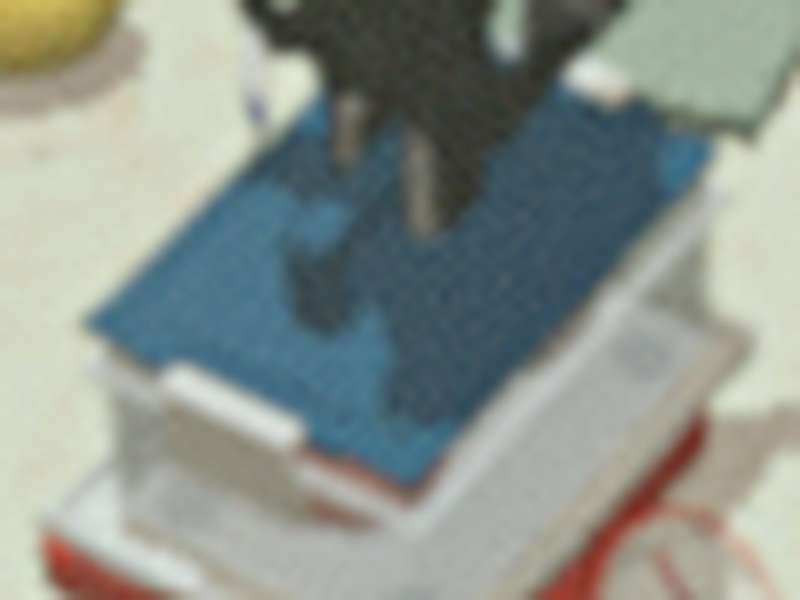

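View pics/w12.png

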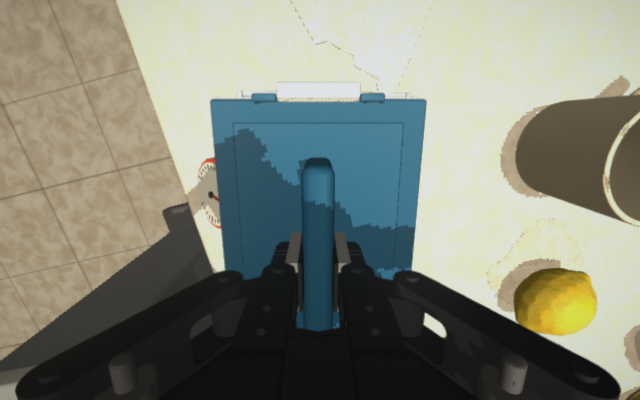

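Fy of -4 to -5 N on the lid fits the +y clip being home while the -y clip is still spread. I'll press further in small steps.

arm_command --pt "-0.0012 0.0012 0.002 -0.1 -0.15 0" --pt "-0.0012 0.0012 0.003 -0.1 -0.15 0" --pt "-0.0012 0.0012 0.0034 -0.1 -0.15 0" --pt "-0.0012 0.0012 0.0038 -0.1 -0.15 0" --pt "-0.0012 0.0012 0.0041 -0.1 -0.15 0" --pt "-0.0012 0.0012 0.0044 -0.1 -0.15 0" --pt "-0.0012 0.0012 0.0046 -0.1 -0.15 0" --pt "-0.0012 0.0012 0.0048 -0.1 -0.15 0" --pt "-0.0012 0.0012 0.005 -0.1 -0.15 0" --pt "-0.0012 0.0012 0.005 -0.1 -0.15 0"

```text
clock: 20.1
ee_pos: [0.4642, 0.2995, 0.1401]
tcp_rot: [[0.973, -0.231, -0.001], [-0.231, -0.973, -0.001], [-0.001, 0.001, -1.0]]
ft_force: [-1.7, -2.1, 14.5]
gripper_width: 0.013
```

Run:
```python
from ov import *
np.set_printoptions(precision=4,suppress=True)
o=ctrl.get_obs();print(o['clock'],o['ee_pos'],o['ft_force'],o['moment'])
print(o['tcp_rot'])
```

```text
20.1 [0.4642 0.2995 0.1401] [-1.7392 -2.1113 14.4733] [ 0.2412  0.279  -0.0428]
[[ 0.973  -0.2306 -0.0007]
 [-0.2306 -0.973  -0.0006]
 [-0.0006  0.0008 -1.    ]]
```

```bash
cat > trk.py <<'E'
from ov import *
def trackpan(nf=4,save=None):
    a=np.load('side7.npy');b=np.mean([ctrl.grab_frame('side').astype(float) for _ in range(nf)],0)
    if save: np.save(save,b)
    g=lambda i:cv2.GaussianBlur(i.mean(2).astype(np.float32),(0,0),.7)
    A,B=g(a),g(b)
    def track(x0,y0,x1,y1,R=8):
        up=6;t=cv2.resize(A[y0:y1,x0:x1],None,fx=up,fy=up,interpolation=cv2.INTER_CUBIC);S=cv2.resize(B[y0-R:y1+R,x0-3:x1+3],None,fx=up,fy=up,interpolation=cv2.INTER_CUBIC)
        m=cv2.matchTemplate(S,t,cv2.TM_CCOEFF_NORMED);_,mx,_,l=cv2.minMaxLoc(m);return round(l[0]/up-3,2),round(l[1]/up-R,2),round(float(mx),2)
    for n,bx in dict(panleft=(270,283,287,302),panfront=(290,292,320,312),panR=(338,264,347,278),lid=(285,250,300,275)).items(): print(n,track(*bx))
    c=np.clip(b,0,255).astype(np.uint8)[240:300,268:348,::-1]
    c=cv2.resize(c,None,fx=10,fy=10,interpolation=cv2.INTER_LANCZOS4)
    bl=cv2.GaussianBlur(c,(0,0),12);return np.clip(2*c.astype(float)-1.*bl,0,255).astype(np.uint8)
E
python3 - <<'E'
from trk import *
cv2.imwrite('pics/s13z.png',trackpan())
o=ctrl.get_obs();print(o['clock'],o['ee_pos'],o['ft_force'],o['moment'])
E
```

```text
panleft (0.0, 2.17, 0.92)
panfront (0.0, 2.17, 0.93)
panR (-0.33, 2.83, 0.96)
lid (1.0, 8.0, 0.82)
20.3 [0.46417121 0.29953197 0.14016198] [-1.5310441  -2.19654265 14.47406499] [0.18572925 0.29971497 0.00104043]
```

View pics/s13z.png

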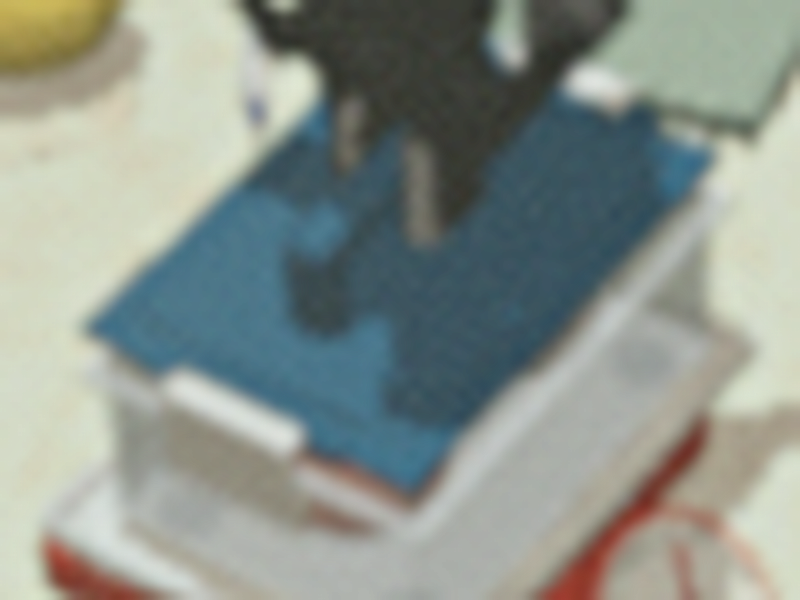

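By tracking, the pan sits 8.4 mm down at 16 N. The lid gained about 6.5 mm on the tub at the snap, so it should be home. The reaction is biased to the +y end, so I'll do one modest press favouring the -y end, staying under 20 N.

arm_command --pt "-0.0012 0.0012 0.003 0.1 -0.15 0" --pt "-0.0012 0.0012 0.0036 0.2 -0.15 0" --pt "-0.0012 0.0012 0.004 0.3 -0.15 0" --pt "-0.0012 0.0012 0.0044 0.4 -0.15 0" --pt "-0.0012 0.0012 0.0048 0.5 -0.15 0" --pt "-0.0012 0.0012 0.0051 0.5 -0.15 0" --pt "-0.0012 0.0012 0.0054 0.5 -0.15 0" --pt "-0.0012 0.0012 0.0057 0.5 -0.15 0" --pt "-0.0012 0.0012 0.006 0.5 -0.15 0" --pt "-0.0012 0.0012 0.006 0.5 -0.15 0"

```text
clock: 21.13
ee_pos: [0.4642, 0.2995, 0.1376]
tcp_rot: [[0.973, -0.231, 0.002], [-0.231, -0.973, 0.011], [-0.0, -0.011, -1.0]]
ft_force: [-3.2, -2.0, 16.6]
gripper_width: 0.0128
```

Run:
```python
from trk import *
np.set_printoptions(precision=4,suppress=True)
o=ctrl.get_obs();print(o['clock'],o['ee_pos'],o['ft_force'],o['moment'])
print(o['tcp_rot'])
snap('wrist','w14');snap('side','s14');cv2.imwrite('pics/s14z.png',trackpan(2,'side14.npy'))
o=ctrl.get_obs();print(o['clock'],o['ee_pos'],o['ft_force'],o['moment'])
```

```text
21.1333 [0.4642 0.2995 0.1376] [-3.1946 -1.9565 16.6164] [ 0.0829  0.5448 -0.0178]
[[ 0.973  -0.2309  0.0023]
 [-0.2309 -0.9729  0.0108]
 [-0.0003 -0.0111 -0.9999]]
panleft (0.17, 2.67, 0.9)
panfront (0.0, 2.67, 0.9)
panR (-0.5, 2.83, 0.85)
lid (0.67, 8.0, 0.72)
21.3333 [0.4642 0.2995 0.1377] [-4.0976 -2.9331 17.0245] [ 0.0274  0.5582 -0.0402]
```

View pics/s14z.png

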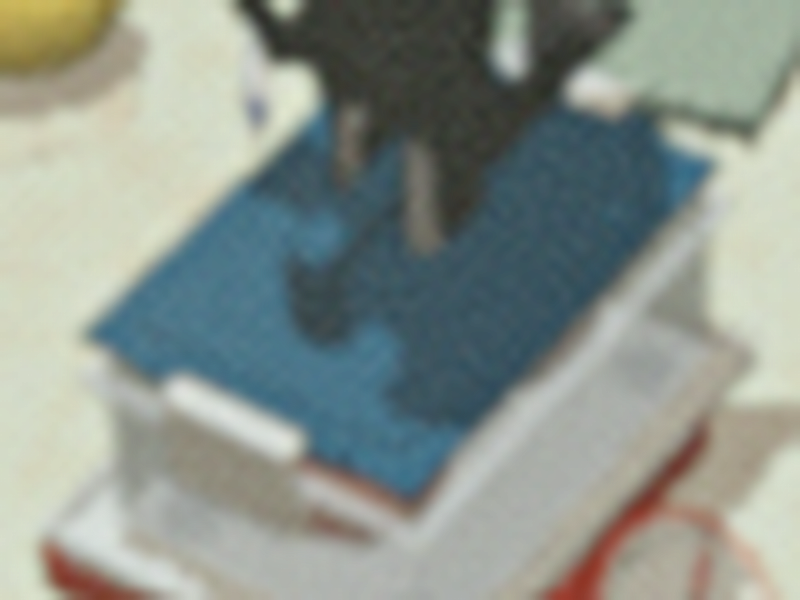

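View pics/w14.png

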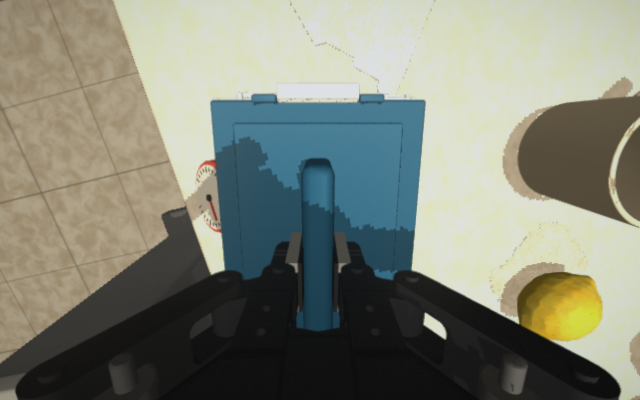

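At 18.6 N total there is no further travel beyond the pan spring, so the lid is seated. Next I unload slowly, level the tool, and do a gentle lift test while watching force and moments.

arm_command --pt "0 0 0.002 -0.1 0 0" --pt "0 0 0.0 -0.2 0 0" --pt "0 0 -0.002 -0.4 0 0" --pt "0 0 -0.004 -0.6 0 0" --pt "0 0 -0.006 -0.6 0 0" --pt "0 0 -0.008 -0.6 0 0" --pt "0 0 -0.01 -0.6 0 0" --pt "0 0 -0.011 -0.6 0 0" --pt "0 0 -0.012 -0.6 0 0" --pt "0 0 -0.012 -0.6 0 0"

```text
clock: 22.17
ee_pos: [0.4642, 0.2996, 0.1497]
tcp_rot: [[0.973, -0.231, -0.0], [-0.231, -0.973, 0.001], [-0.0, -0.001, -1.0]]
ft_force: [-0.4, 1.5, 2.6]
gripper_width: 0.0129
```

Run:
```python
from trk import *
np.set_printoptions(precision=4,suppress=True)
o=ctrl.get_obs();print(o['clock'],o['ee_pos'],o['ft_force'],o['moment'])
print(o['tcp_rot'])
cv2.imwrite('pics/s15z.png',trackpan(2))
```

```text
22.1667 [0.4642 0.2996 0.1497] [-0.3562  1.4991  2.617 ] [ 0.571  -0.0469 -0.0483]
[[ 0.973  -0.231  -0.    ]
 [-0.231  -0.973   0.0014]
 [-0.0003 -0.0014 -1.    ]]
panleft (0.0, 0.67, 0.99)
panfront (0.0, 0.67, 0.99)
panR (-0.17, 1.17, 1.0)
lid (1.83, 7.33, 1.0)
```

View pics/s15z.png

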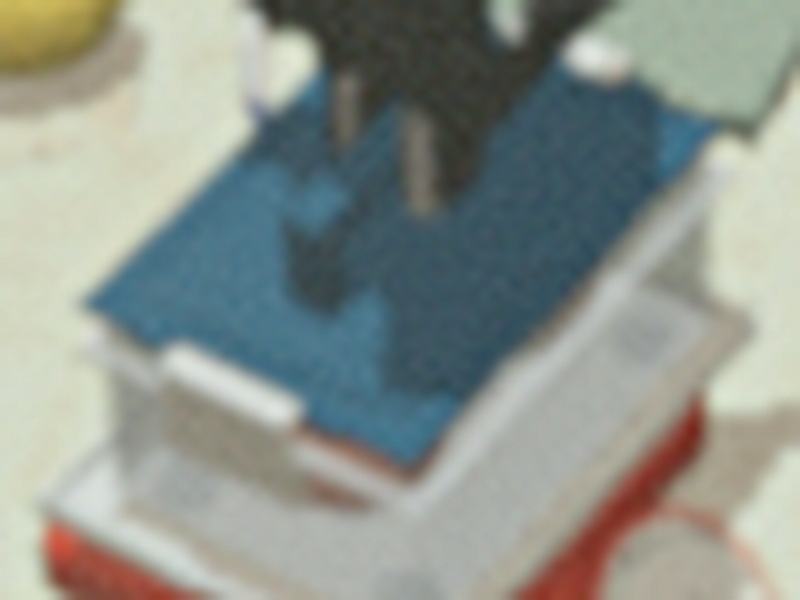

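The moment on unloading (Mx +0.57) is ambiguous. It could mean the +y clip is still spread, or just lid tilt in the grip. I'll check the lid's attitude in the wrist view against the earlier frames.

Run:
```python
from ov import *
snap('wrist','w15')
rows=[]
for n in ('w6','w12','w14','w15'):
    im=cv2.imread(f'pics/{n}.png')
    rows.append(cv2.resize(im[72:170,200:440],None,fx=1.66,fy=3,interpolation=cv2.INTER_CUBIC))
cv2.imwrite('pics/wc.png',np.vstack([np.hstack(rows[:2]),np.hstack(rows[2:])]))
for n in ('w5','w6','w12','w14','w15'):
    im=cv2.imread(f'pics/{n}.png').astype(float);
    sat=im[...,0]-im[...,2]  # blue - red
    # far edge row at cols 225-245 and 395-415
    out=[]
    for c0,c1 in ((222,248),(390,418)):
        p=sat[85:115,c0:c1].mean(1);h=(p[:4].mean()+p[-4:].mean())/2;i=np.argmax(p>h);out.append(85+i-1+(h-p[i-1])/(p[i]-p[i-1]))
    # left and right edge at rows 105-112, and 200-210
    for r0,r1 in ((104,112),(150,158)):
        p=sat[r0:r1].mean(0);h=25
        l=np.argmax(p[190:]>h)+190;r=np.where(p[:450]>h)[0].max();out+=[l,r]
    # dark line of panel row near 122
    g=im.mean(2);out.append(115+np.argmin(g[115:130,340:395].mean(1)))
    # bar end
    print(n,np.round(out,2))
```

```text
w5 [ 98.75  98.79 212.   426.   217.   422.   122.  ]
w6 [ 99.08  98.83 212.   426.   217.   422.   122.  ]
w12 [ 99.06  98.8  211.   425.   216.   421.   122.  ]
w14 [ 99.95  99.6  211.   424.   215.   420.   123.  ]
w15 [ 99.75  99.43 211.   424.   216.   420.   123.  ]
```

View pics/wc.png

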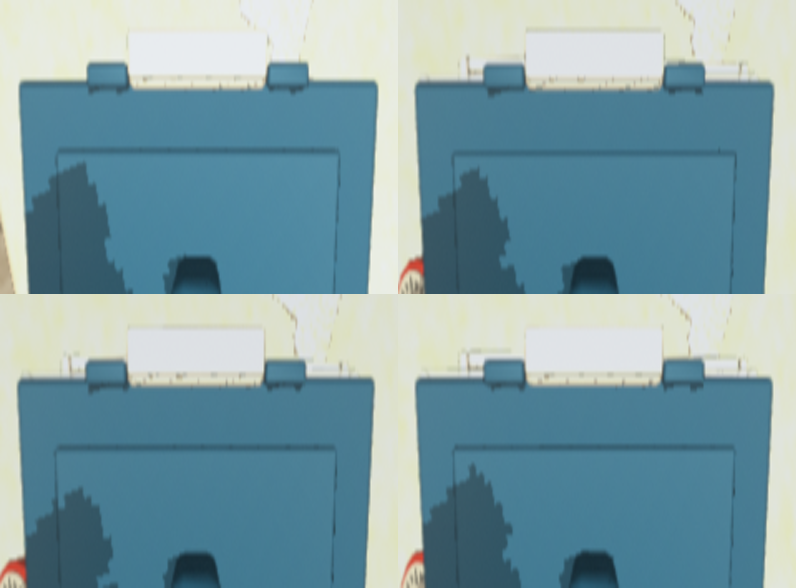

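In these crops the +y clip's white strip stands out farther beyond the plate in w12 than in w6, w14 or w15. I'll measure that and use it to read the clip's angle.

Run:
```python
from ov import *
rows=[]
for n in ('w6','w12','w14','w15'):
    im=cv2.imread(f'pics/{n}.png');g=im.astype(float)[...,0]-im.astype(float)[...,2]
    print(n,np.round(im.astype(float)[76:102,285:350].mean(1)[:,0]).astype(int).tolist())
    c=im[74:104,235:405];c=cv2.resize(c,None,fx=4.7,fy=4.7,interpolation=cv2.INTER_CUBIC).astype(float)
    c=np.clip((c-150)*2.4,0,255).astype(np.uint8);rows.append(c)
cv2.imwrite('pics/wc2.png',np.vstack(rows))
```

```text
w6 [221, 220, 221, 221, 221, 219, 226, 237, 239, 239, 239, 239, 239, 239, 239, 239, 239, 239, 239, 239, 231, 202, 202, 214, 192, 164]
w12 [206, 206, 206, 207, 205, 192, 202, 225, 230, 230, 230, 230, 230, 230, 230, 230, 230, 230, 230, 230, 228, 211, 187, 192, 186, 159]
w14 [203, 203, 203, 203, 203, 202, 194, 207, 225, 228, 228, 228, 228, 228, 228, 228, 228, 228, 228, 228, 228, 222, 193, 189, 198, 179]
w15 [207, 207, 207, 207, 208, 208, 210, 221, 229, 231, 231, 231, 231, 231, 231, 231, 231, 231, 231, 231, 230, 222, 192, 192, 198, 177]
```

View pics/wc2.png

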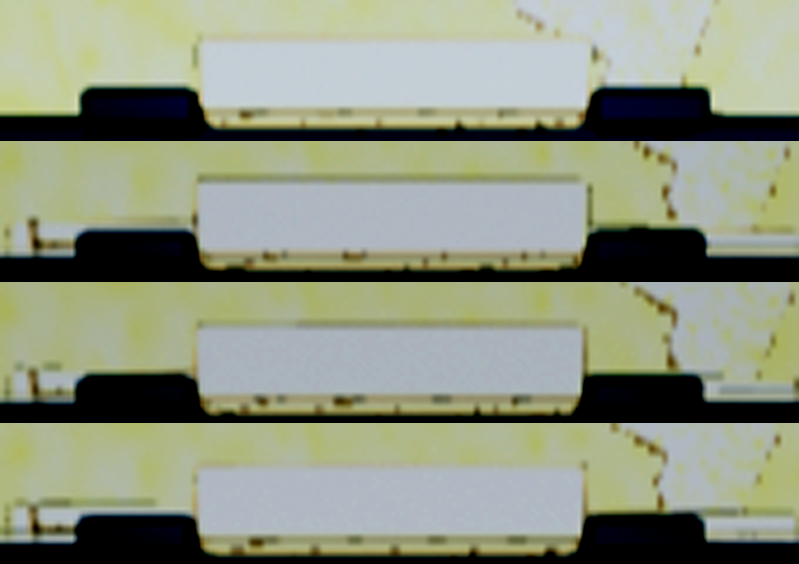

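Clip_a now looks as it did when hanging free, with no outward spread line, so it is home. The Mx sign also rules out a spread clip_b pushing up at the -y end. I'll lift gently in small steps to verify.

arm_command --pt "0 0 -0.0005 0 0 0" --pt "0 0 -0.001 0 0 0" --pt "0 0 -0.0015 0 0 0" --pt "0 0 -0.002 0 0 0" --pt "0 0 -0.0025 0 0 0" --pt "0 0 -0.003 0 0 0" --pt "0 0 -0.0035 0 0 0" --pt "0 0 -0.004 0 0 0" --pt "0 0 -0.004 0 0 0" --pt "0 0 -0.004 0 0 0"

```text
clock: 23.15
ee_pos: [0.4639, 0.2995, 0.1532]
tcp_rot: [[0.973, -0.231, -0.001], [-0.231, -0.973, 0.001], [-0.001, -0.001, -1.0]]
ft_force: [0.1, 1.2, -1.4]
gripper_width: 0.0128
```

Run:
```python
from trk import *
np.set_printoptions(precision=4,suppress=True)
o=ctrl.get_obs();print(o['clock'],o['ee_pos'],o['ft_force'],o['moment'])
print(o['tcp_rot'])
cv2.imwrite('pics/s16z.png',trackpan(2))
```

```text
23.15 [0.4639 0.2995 0.1532] [ 0.061   1.1539 -1.4066] [ 0.6437 -0.0296 -0.0701]
[[ 0.973  -0.231  -0.0008]
 [-0.231  -0.973   0.0008]
 [-0.001  -0.0006 -1.    ]]
panleft (0.0, 0.17, 1.0)
panfront (0.0, 0.17, 1.0)
panR (-0.17, 0.33, 0.99)
lid (1.83, 6.33, 1.0)
```

View pics/s16z.png

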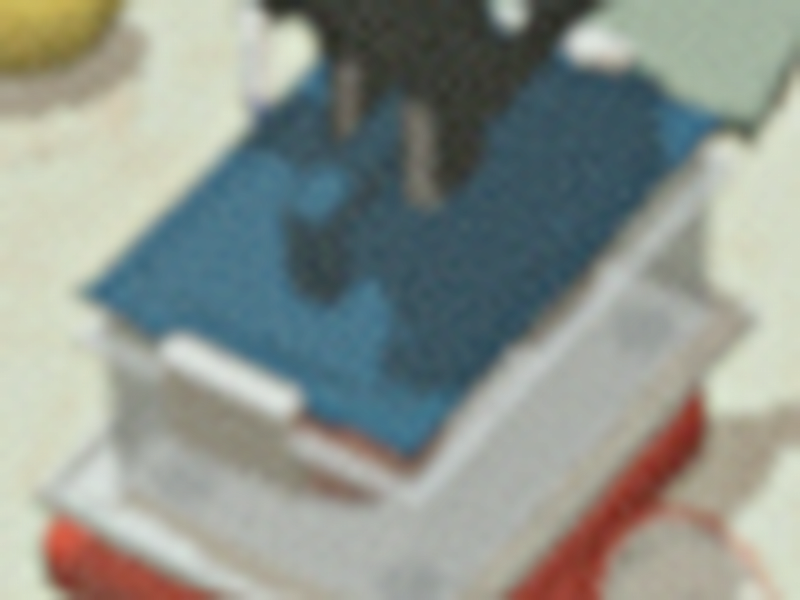

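Fz now equals just the lid's weight, with the pan nearly back up. Seat height is 0.124, matching the edge estimate, so the lid is home. The +Mx couple needs the -y hook to be pulling down, so clip_b is hooked. I'll level the couple out and lift further.

arm_command --pt "0 0 0 0.1 0 0" --pt "0 0 0 0.2 0 0" --pt "0 0 0 0.3 0 0" --pt "0 0 0 0.4 0 0" --pt "0 0 -0.0005 0.5 0 0" --pt "0 0 -0.001 0.6 0 0" --pt "0 0 -0.0015 0.6 0 0" --pt "0 0 -0.002 0.6 0 0" --pt "0 0 -0.002 0.6 0 0" --pt "0 0 -0.002 0.6 0 0"

```text
clock: 24.08
ee_pos: [0.4637, 0.2993, 0.1548]
tcp_rot: [[0.973, -0.231, 0.001], [-0.231, -0.973, 0.01], [-0.002, -0.01, -1.0]]
ft_force: [0.1, 0.4, -2.8]
gripper_width: 0.013
```

Run:
```python
from trk import *
np.set_printoptions(precision=4,suppress=True)
o=ctrl.get_obs();print(o['clock'],o['ee_pos'],o['ft_force'],o['moment'])
print(o['tcp_rot'])
```

```text
24.0833 [0.4637 0.2993 0.1548] [ 0.0759  0.4419 -2.7963] [ 0.2593 -0.0798 -0.0702]
[[ 0.973  -0.2309  0.0009]
 [-0.2309 -0.9729  0.0105]
 [-0.0015 -0.0104 -0.9999]]
```

arm_command --pt "0 0 -0.0005 0.1 0 0" --pt "0 0 -0.001 0.2 0 0" --pt "0 0 -0.0015 0.3 0 0" --pt "0 0 -0.002 0.3 0 0" --pt "0 0 -0.0025 0.3 0 0" --pt "0 0 -0.003 0.3 0 0" --pt "0 0 -0.0035 0.3 0 0" --pt "0 0 -0.004 0.3 0 0" --pt "0 0 -0.0045 0.3 0 0" --pt "0 0 -0.005 0.3 0 0"

```text
clock: 24.92
ee_pos: [0.4634, 0.2989, 0.1594]
tcp_rot: [[0.973, -0.231, 0.001], [-0.231, -0.973, 0.015], [-0.002, -0.015, -1.0]]
ft_force: [-1.2, -0.3, -6.0]
gripper_width: 0.0127
```

Run:
```python
from trk import *
np.set_printoptions(precision=4,suppress=True)
o=ctrl.get_obs();print(o['clock'],o['ee_pos'],o['ft_force'],o['moment'])
print(o['tcp_rot'])
cv2.imwrite('pics/s17z.png',trackpan(2));snap('wrist','w17')
```

```text
24.9167 [0.4634 0.2989 0.1594] [-1.1733 -0.3433 -5.974 ] [-0.044  -0.0063  0.0138]
[[ 0.973  -0.2308  0.0013]
 [-0.2308 -0.9729  0.0146]
 [-0.0021 -0.0145 -0.9999]]
panleft (0.0, -0.67, 0.99)
panfront (0.17, -0.67, 0.99)
panR (0.17, -0.83, 0.99)
lid (2.0, 4.5, 1.0)
```

View pics/s17z.png

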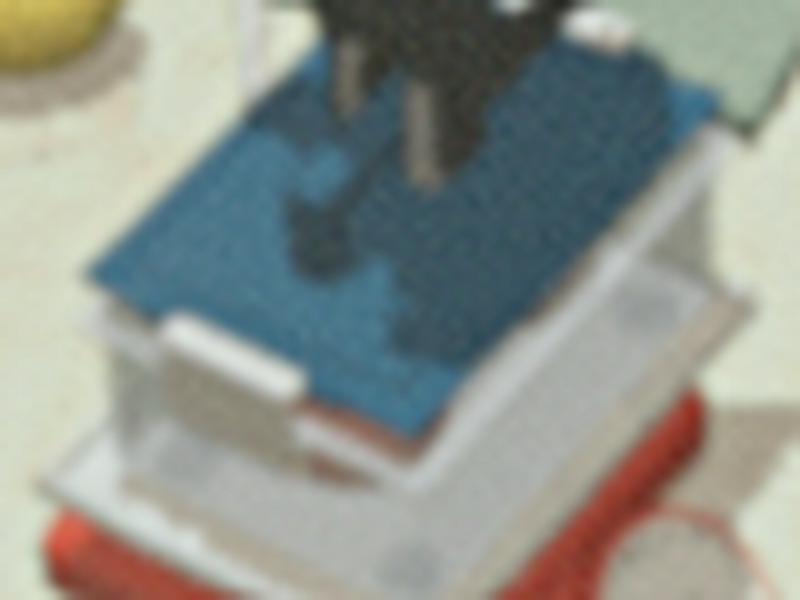

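The full weight (about 4.4 N of tub) hangs with moments near zero, so both clips are carrying. I'll continue the lift slowly and look again.

arm_command --pt "0 0 -0.001 0 0 0" --pt "0 0 -0.002 0 0 0" --pt "0 0 -0.0035 0 0 0" --pt "0 0 -0.005 0 0 0" --pt "0 0 -0.007 0 0 0" --pt "0 0 -0.009 0 0 0" --pt "0 0 -0.012 0 0 0" --pt "0 0 -0.015 0 0 0" --pt "0 0 -0.018 0 0 0" --pt "0 0 -0.02 0 0 0"

```text
clock: 25.9
ee_pos: [0.4637, 0.2988, 0.1803]
tcp_rot: [[0.973, -0.231, 0.002], [-0.231, -0.973, 0.015], [-0.001, -0.016, -1.0]]
ft_force: [-0.2, 0.2, -5.3]
gripper_width: 0.0132
```

Run:
```python
from trk import *
np.set_printoptions(precision=4,suppress=True)
o=ctrl.get_obs();print(o['clock'],o['ee_pos'],o['ft_force'],o['moment'])
a=np.mean([ctrl.grab_frame('side').astype(float) for _ in range(3)],0)
c=np.clip(a,0,255).astype(np.uint8)[230:320,260:360,::-1];c=cv2.resize(c,None,fx=6.6,fy=6.6,interpolation=cv2.INTER_LANCZOS4)
bl=cv2.GaussianBlur(c,(0,0),8);cv2.imwrite('pics/s18z.png',np.clip(2*c.astype(float)-1.*bl,0,255).astype(np.uint8))
ctrl.grab_frame('top')
for l in ('tray',): 
  for cam in ('top','side'): print(l,[(np.round(d['centre'],4).tolist(),round(d['confidence'],2)) for d in ctrl.recognise(cam,l)[:2]])
```

```text
25.9 [0.4637 0.2988 0.1803] [-0.1912  0.1855 -5.3355] [-0.0219 -0.0322  0.0044]
tray [([0.4988, 0.0144, 0.0037], 0.7)]
tray [([0.4719, -0.0139, 0.0029], 0.59)]
```

View pics/s18z.png

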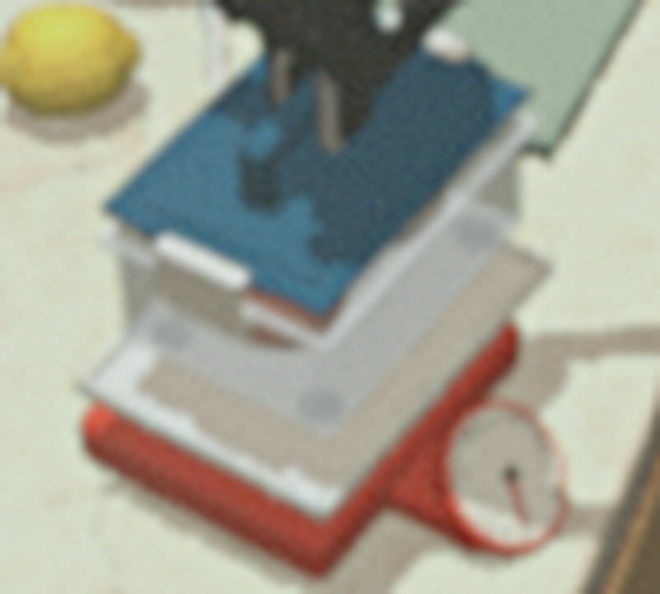

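The box is clear of the pan, with the lid and tub together and level. Now I'll fit the tray pose from the first top and side pictures.

Run:
```python
import cv2,numpy as np
a=cv2.imread('pics/top0.png')[185:262,275:365];cv2.imwrite('pics/tr.png',cv2.resize(a,None,fx=7.5,fy=7.5,interpolation=cv2.INTER_CUBIC))
b=cv2.imread('pics/side0.png')[200:260,290:375];cv2.imwrite('pics/tr2.png',cv2.resize(b,None,fx=8,fy=8,interpolation=cv2.INTER_CUBIC))
```

```text
(no output)
```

View pics/tr.png

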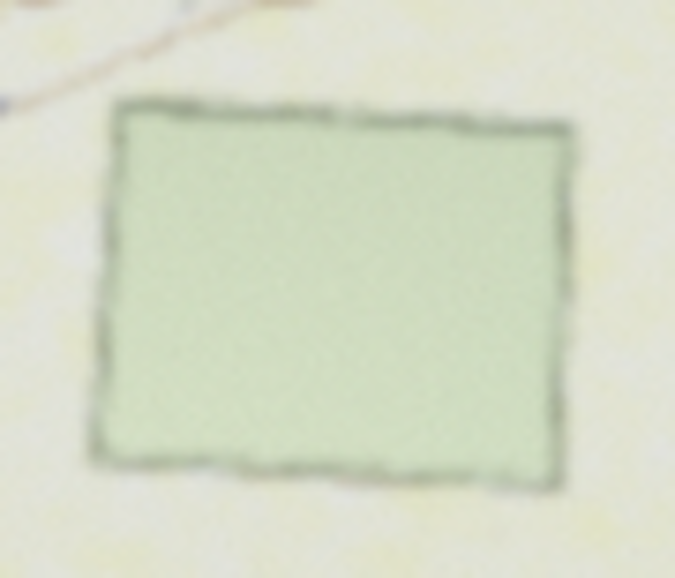

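View pics/tr2.png

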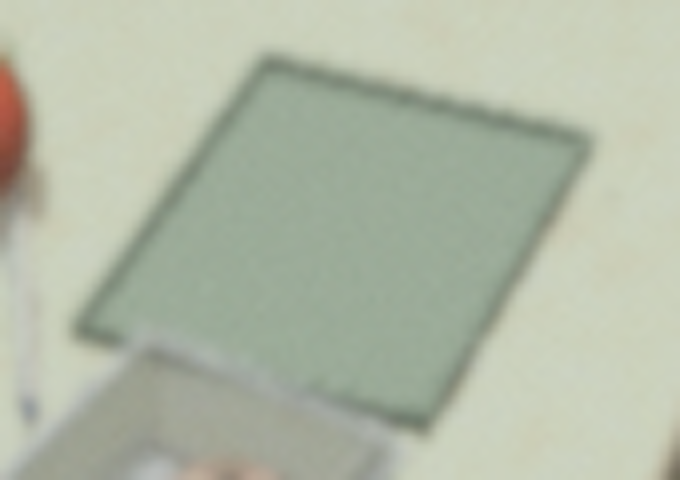

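Run:
```python
from h import *
np.set_printoptions(precision=4,suppress=True)
P=ctrl.camera_params('top');f=lambda X,Y:(275+X/7.5-.43,185+Y/7.5-.43)
x,e=fitrect(P,[f(562,488),f(573,122),f(115,100),f(92,462)],.010,.15,.19,(.497,.015,-.05));print(x,np.degrees(x[2]),e)
P=ctrl.camera_params('side');f=lambda X,Y:(290+X/8-.44,200+Y/8-.44)
x,e=fitrect(P,[f(593,140),f(268,55),f(75,330),f(428,430)],.010,.15,.19,(.497,.015,-.05));print(x,np.degrees(x[2]),e)
o=ctrl.get_obs();print(o['clock'],o['ee_pos'],o['tcp_rot'])
```

```text
[ 0.4972  0.0203 -0.0442] -2.5334592344804117 0.31278353815524546
[ 0.4949  0.0223 -0.0538] -3.079884646800683 0.42362038471372915
26.2 [0.4634 0.2987 0.1794] [[ 0.973  -0.2309  0.0014]
 [-0.2309 -0.9729  0.0149]
 [-0.0021 -0.0148 -0.9999]]
```

Tray: (0.496, 0.021), yaw about -2.8°. I'll raise and carry the box there smoothly, turning +10.5° on the way.

arm_command --pt "0 0 -0.006 0 0 0" --pt "0 0 -0.014 0 0 0" --pt "0.001 0.004 -0.022 0 0 0" --pt "0.004 0.012 -0.028 0 0 -0.5" --pt "0.009 0.026 -0.03 0 0 -1" --pt "0.016 0.044 -0.03 0 0 -2" --pt "0.024 0.066 -0.03 0 0 -3" --pt "0.033 0.09 -0.03 0 0 -4" --pt "0.042 0.115 -0.03 0 0 -5" --pt "0.051 0.14 -0.03 0 0 -6"

```text
clock: 27.03
ee_pos: [0.4809, 0.1485, 0.2083]
tcp_rot: [[0.992, -0.126, 0.003], [-0.126, -0.992, 0.015], [0.001, -0.015, -1.0]]
ft_force: [0.4, -0.5, -5.7]
gripper_width: 0.0128
```

arm_command --pt "0.008 0.028 0 0 0 -1" --pt "0.016 0.056 0 0 0 -2" --pt "0.023 0.082 0.002 0 0 -3" --pt "0.027 0.102 0.005 0 0 -4" --pt "0.03 0.116 0.008 0 0 -4.4" --pt "0.031 0.123 0.011 0 0 -4.4" --pt "0.031 0.1256 0.014 0 0 -4.4" --pt "0.031 0.1256 0.015 0 0 -4.4" --pt "0.031 0.1256 0.015 0 0 -4.4" --pt "0.031 0.1256 0.015 0 0 -4.4"

```text
clock: 27.87
ee_pos: [0.4957, 0.021, 0.1915]
tcp_rot: [[0.999, -0.049, 0.003], [-0.049, -0.999, 0.015], [0.002, -0.015, -1.0]]
ft_force: [0.3, -0.9, -5.9]
gripper_width: 0.013
```

Run:
```python
from ov import *
np.set_printoptions(precision=4,suppress=True)
o=ctrl.get_obs();print(o['clock'],o['ee_pos'],o['tcp_rot'],o['ft_force'],o['moment'])
im,P=snap('wrist','w20');im,P=snap('side','s20')
a=im[140:270,250:410,::-1];cv2.imwrite('pics/s20c.png',cv2.resize(a,None,fx=4.6,fy=4.6,interpolation=cv2.INTER_CUBIC))
im,P=snap('top','t20');a=im[170:280,260:400,::-1];cv2.imwrite('pics/t20c.png',cv2.resize(a,None,fx=5,fy=5,interpolation=cv2.INTER_CUBIC))
```

```text
27.8667 [0.4957 0.021  0.1915] [[ 0.9988 -0.0489  0.0031]
 [-0.0489 -0.9987  0.0151]
 [ 0.0023 -0.0152 -0.9999]] [ 0.2778 -0.8826 -5.8552] [-0.0563  0.0529  0.0066]
```

View pics/s20c.png

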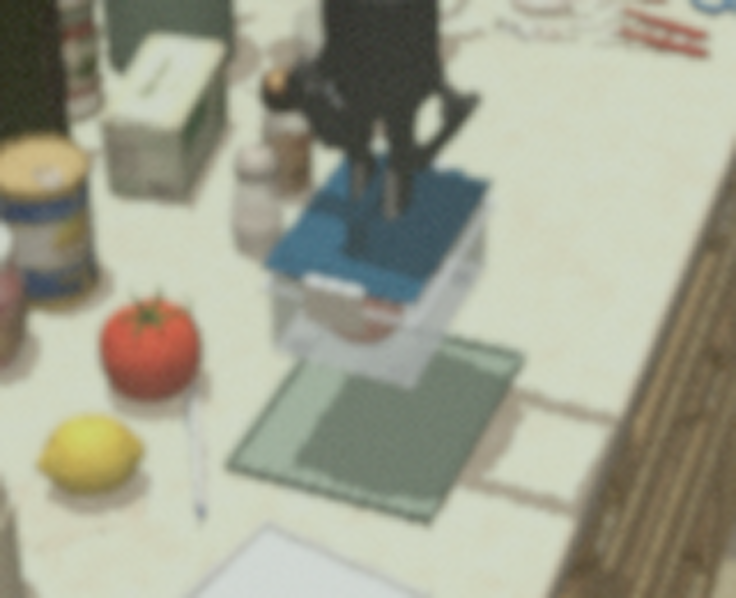

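View pics/w20.png

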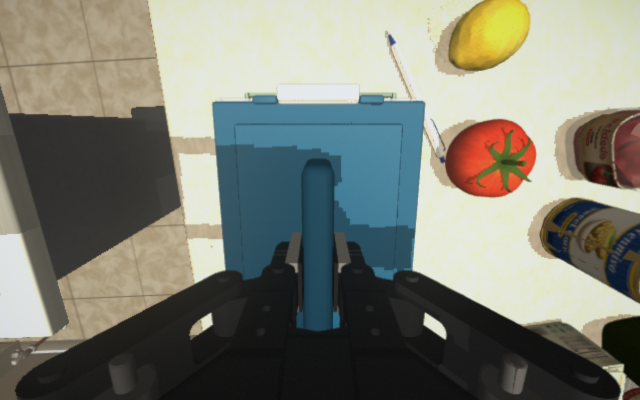

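View pics/t20c.png

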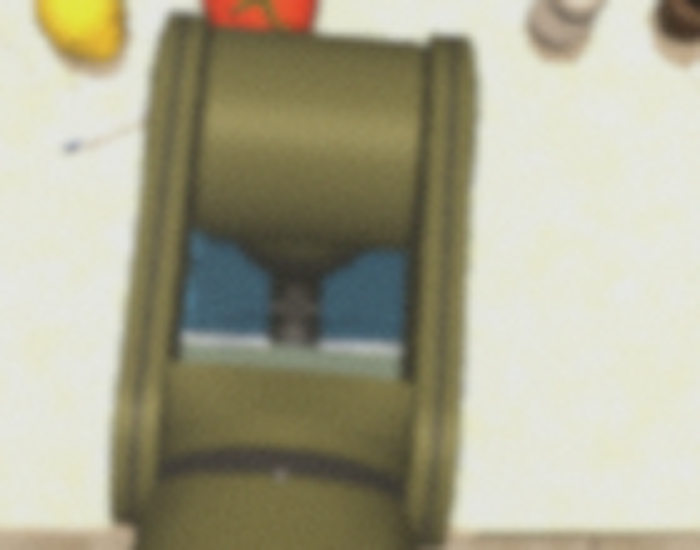

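The box hangs level over the tray, the clips sit flat, and the yaw matches. Going down.

arm_command --pt "0 0 0.004 0 0 0" --pt "0 0 0.011 0 0 0" --pt "0 0.0005 0.02 0 0 0" --pt "0 0.0008 0.029 0 0 0" --pt "0 0.001 0.038 0 0 0" --pt "0 0.0012 0.047 0 0 0" --pt "0 0.0014 0.056 0 0 0" --pt "0 0.0016 0.064 0 0 0" --pt "0 0.0016 0.07 0 0 0" --pt "0 0.0016 0.073 0 0 0"

```text
clock: 28.85
ee_pos: [0.4954, 0.0204, 0.1173]
tcp_rot: [[0.999, -0.049, 0.001], [-0.049, -0.999, 0.015], [0.001, -0.015, -1.0]]
ft_force: [-0.1, 0.2, -6.8]
gripper_width: 0.0131
```

arm_command --pt "0 0 0.0005 0 0 0" --pt "0 0 0.0012 0 0 0" --pt "0 0 0.002 0 0 0" --pt "0 0 0.0028 0 0 0" --pt "0 0 0.0036 0 0 0" --pt "0 0 0.0044 0 0 0" --pt "0 0 0.0052 0 0 0" --pt "0 0 0.006 0 0 0" --pt "0 0 0.0068 0 0 0" --pt "0 0 0.0075 0 0 0"

```text
clock: 29.68
ee_pos: [0.4954, 0.0205, 0.1097]
tcp_rot: [[0.999, -0.049, 0.001], [-0.049, -0.999, 0.015], [0.001, -0.015, -1.0]]
ft_force: [0.4, 0.3, -5.5]
gripper_width: 0.0127
```

Run:
```python
from ov import *
np.set_printoptions(precision=4,suppress=True)
o=ctrl.get_obs();print(o['clock'],o['ee_pos'],o['tcp_rot'],o['ft_force'],o['moment'])
im,P=snap('side','s21')
a=im[150:280,270:400,::-1];cv2.imwrite('pics/s21c.png',cv2.resize(a,None,fx=4.6,fy=4.6,interpolation=cv2.INTER_CUBIC))
```

```text
29.6833 [0.4954 0.0205 0.1097] [[ 0.9988 -0.0488  0.0015]
 [-0.0489 -0.9987  0.0149]
 [ 0.0008 -0.015  -0.9999]] [ 0.391   0.3078 -5.4575] [-0.0431  0.0112  0.0386]
```

View pics/s21c.png

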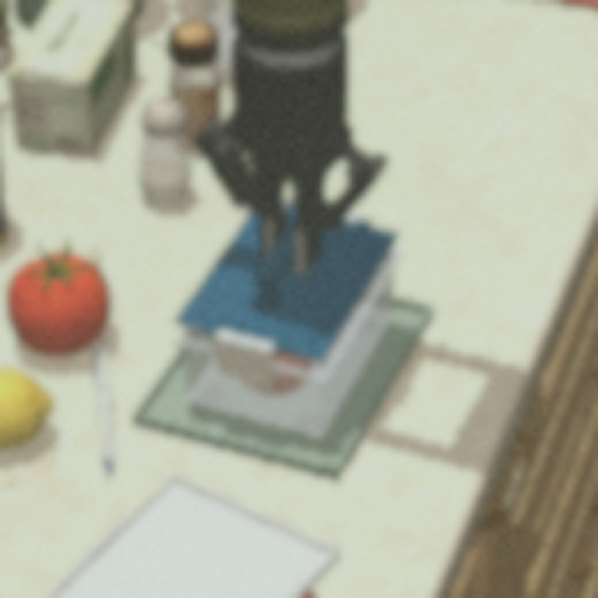

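The box is centred over the tray floor. I'll lower slowly until it touches.

arm_command --pt "0 0 0.0005 0 0 0" --pt "0 0 0.001 0 0 0" --pt "0 0 0.0015 0 0 0" --pt "0 0 0.002 0 0 0" --pt "0 0 0.0025 0 0 0" --pt "0 0 0.003 0 0 0" --pt "0 0 0.0035 0 0 0" --pt "0 0 0.004 0 0 0" --pt "0 0 0.004 0 0 0" --pt "0 0 0.004 0 0 0"

```text
clock: 30.57
ee_pos: [0.4953, 0.0206, 0.1055]
tcp_rot: [[0.999, -0.049, 0.001], [-0.049, -0.999, 0.015], [0.0, -0.015, -1.0]]
ft_force: [-0.4, 0.3, -5.1]
gripper_width: 0.0129
```

arm_command --pt "0 0 0.0004 0 0 0" --pt "0 0 0.0008 0 0 0" --pt "0 0 0.0012 0 0 0" --pt "0 0 0.0016 0 0 0" --pt "0 0 0.002 0 0 0" --pt "0 0 0.0024 0 0 0" --pt "0 0 0.0028 0 0 0" --pt "0 0 0.003 0 0 0" --pt "0 0 0.003 0 0 0" --pt "0 0 0.003 0 0 0"

```text
clock: 31.4
ee_pos: [0.4955, 0.0206, 0.1027]
tcp_rot: [[0.999, -0.049, 0.002], [-0.049, -0.999, 0.015], [0.001, -0.015, -1.0]]
ft_force: [-0.7, -0.4, -3.2]
gripper_width: 0.0128
```

Run:
```python
from ov import *
np.set_printoptions(precision=4,suppress=True)
o=ctrl.get_obs();print(o['clock'],o['ee_pos'],o['ft_force'],o['moment'])
```

```text
31.4 [0.4955 0.0206 0.1027] [-0.6629 -0.437  -3.1889] [0.0351 0.0015 0.0103]
```

arm_command --pt "0 0 0.0003 0 0 0" --pt "0 0 0.0006 0 0 0" --pt "0 0 0.0009 0 0 0" --pt "0 0 0.0012 0 0 0" --pt "0 0 0.0015 0 0 0" --pt "0 0 0.0018 0 0 0" --pt "0 0 0.002 0 0 0" --pt "0 0 0.002 0 0 0" --pt "0 0 0.002 0 0 0" --pt "0 0 0.002 0 0 0"

```text
clock: 32.23
ee_pos: [0.496, 0.0205, 0.1015]
tcp_rot: [[0.999, -0.049, 0.003], [-0.049, -0.999, 0.015], [0.002, -0.015, -1.0]]
ft_force: [-1.1, -1.7, 5.9]
gripper_width: 0.0129
```

Run:
```python
from ov import *
np.set_printoptions(precision=4,suppress=True)
o=ctrl.get_obs();print(o['clock'],o['ee_pos'],o['ft_force'],o['moment'])
```

```text
32.2333 [0.496  0.0205 0.1015] [-1.1313 -1.7211  5.9339] [0.0226 0.4759 0.1053]
```

The box rests on the tray floor. The handle is 100.5 mm above the tray floor against 101 mm nominal, so the lid is home. I'll relax the push, then open.

arm_command --pt "0 0 -0.0005 0 0 0" --pt "0 0 -0.0008 0 0 0" --pt "0 0 -0.001 0 0 0" --pt "0 0 -0.001 0 0 0" --pt "0 0 -0.001 0 0 0" --pt "0 0 -0.001 0 0 0" --pt "0 0 -0.001 0 0 0" --pt "0 0 -0.001 0 0 0" --pt "0 0 -0.001 0 0 0" --pt "0 0 -0.001 0 0 0"

```text
clock: 33.07
ee_pos: [0.4959, 0.0206, 0.1024]
tcp_rot: [[0.999, -0.049, 0.002], [-0.049, -0.999, 0.015], [0.002, -0.015, -1.0]]
ft_force: [-0.1, 0.2, -0.8]
gripper_width: 0.013
```

Run:
```python
from ov import *
np.set_printoptions(precision=4,suppress=True)
o=ctrl.get_obs();print(o['clock'],o['ee_pos'],o['ft_force'],o['moment'])
```

```text
33.0667 [0.4959 0.0206 0.1024] [-0.1019  0.1712 -0.8124] [ 0.1841  0.1651 -0.0178]
```

arm_command --pt "0 0 0 0 0 0" --pt "0 0 0 0 0 0" --pt "0 0 0 0 0 0" --pt "0 0 0 0 0 0" --pt "0 0 0 0 0 0" --pt "0 0 0 0 0 0" --pt "0 0 0 0 0 0" --pt "0 0 0 0 0 0" --pt "0 0 -0.002 0 0 0" --pt "0 0 -0.005 0 0 0" --jaw 0.06

```text
clock: 33.9
ee_pos: [0.4956, 0.0205, 0.1072]
tcp_rot: [[0.999, -0.049, 0.002], [-0.049, -0.999, 0.015], [0.001, -0.015, -1.0]]
ft_force: [-0.0, 0.2, -0.1]
gripper_width: 0.0598
```

arm_command --pt "0 0 -0.008 0 0 0" --pt "0 0 -0.02 0 0 0" --pt "0 0 -0.035 0 0 0" --pt "0 0 -0.055 0 0 0" --pt "0 0 -0.075 0 0 0" --pt "0 0 -0.095 0 0 0" --pt "0 0 -0.115 0 0 0" --pt "0 0 -0.13 0 0 0" --pt "0 0 -0.14 0 0 0" --pt "0 0 -0.14 0 0 0"

```text
clock: 34.73
ee_pos: [0.4968, 0.0183, 0.2512]
tcp_rot: [[0.999, -0.049, 0.008], [-0.049, -0.999, 0.014], [0.007, -0.015, -1.0]]
ft_force: [0.3, -0.5, 0.6]
gripper_width: 0.0599
```

Run:
```python
from ov import *
np.set_printoptions(precision=4,suppress=True)
o=ctrl.get_obs();print(o['clock'],o['ee_pos'],o['ft_force'],o['gripper_width'])
im,P=snap('wrist','w22');np.save('P22.npy',P,allow_pickle=True)
im,P=snap('side','s22')
a=im[150:280,270:400,::-1];cv2.imwrite('pics/s22c.png',cv2.resize(a,None,fx=4.6,fy=4.6,interpolation=cv2.INTER_CUBIC))
```

```text
34.7333 [0.4968 0.0183 0.2512] [ 0.3196 -0.5297  0.5817] 0.05985286446953525
```

View pics/w22.png

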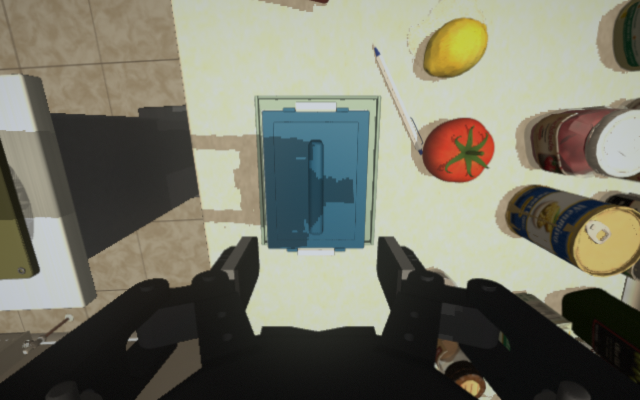

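View pics/s22c.png

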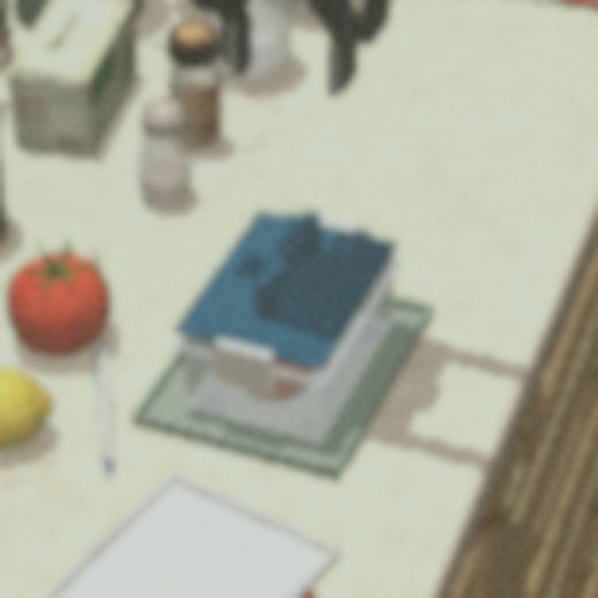

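Released. The wrist view shows the closed box inside the tray's inner outline (256–380, 97–243), with the lid at (317,180), and the bystanders where they were. To check the -y clip, which the side camera can't see, I'll tilt the wrist camera from the -y side.

arm_command --pt "0.001 0.025 0 0 0 0" --pt "0.003 0.06 0 0 0 0" --pt "0.005 0.095 0 5 0 0" --pt "0.007 0.13 0.005 11 0 0" --pt "0.008 0.165 0.015 17 0 0" --pt "0.01 0.2 0.025 23 0 0" --pt "0.011 0.22 0.035 28 0 0" --pt "0.011 0.23 0.04 32 0 0" --pt "0.011 0.23 0.04 35 0 0" --pt "0.011 0.23 0.04 35 0 0"

```text
clock: 35.67
ee_pos: [0.4936, -0.2123, 0.2002]
tcp_rot: [[0.999, -0.045, 0.027], [-0.052, -0.806, 0.589], [-0.004, -0.59, -0.808]]
ft_force: [0.3, -0.1, -0.0]
gripper_width: 0.0598
```

Run:
```python
from ov import *
np.set_printoptions(precision=4,suppress=True)
o=ctrl.get_obs();print(o['clock'],o['ee_pos'],o['ft_force'],o['q'])
im,P=snap('wrist','w23');np.save('P23.npy',P,allow_pickle=True)
p=proj(P,[.497,-.05,.06]);print(p)
u,v=int(np.clip(p[0],80,560)),int(np.clip(p[1],60,340))
cv2.imwrite('pics/w23c.png',cv2.resize(im[v-60:v+60,u-80:u+80,::-1],None,fx=5,fy=5,interpolation=cv2.INTER_CUBIC))
```

```text
35.6667 [ 0.4936 -0.2123  0.2002] [ 0.277  -0.0833 -0.018 ] [-41.9105   6.4182 105.0457  27.2196  92.9707 -43.3806]
[314.2661 135.2785]
```

View pics/w23c.png

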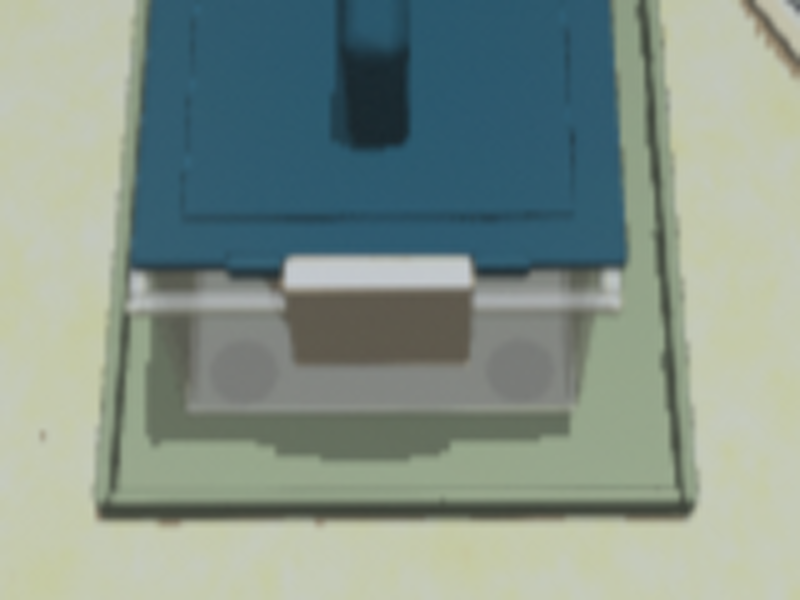

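Run:
```python
from ov import *
P=np.load('P23.npy',allow_pickle=True).item()
yaw=np.radians(-2.8);c=np.array([.4959,.0215])
def pt(a,b,z): return np.array([c[0]+np.cos(yaw)*a-np.sin(yaw)*b,c[1]+np.sin(yaw)*a+np.cos(yaw)*b,z])
def f(a,b,z): 
    p=proj(P,pt(a,b,z)); return np.round([(p[0]-234)*5,(p[1]-75)*5],0)
print('plate corner bottoms',f(-.053,-.073,.073),f(.053,-.073,.073),'tops',f(-.053,-.073,.078))
print('bead lower outer',f(-.055,-.075,.059),f(-.055,-.075,.063),' base',f(-.05,-.07,.003), f(.05,-.07,.003))
for d in (.076,.078,.080,.083): print(d,'cap top',f(-.02,-d,.076),'tip straight',f(-.02,-d,.044),'tip .2',f(-.02,-d-.0058,.045))
print('tray inner corner',f(*( -.071,-.091,.011)))
im=cv2.imread('pics/w22.png');P2=np.load('P22.npy',allow_pickle=True).item()
cv2.imwrite('pics/w22c.png',cv2.resize(im[80:260,240:400],None,fx=4.5,fy=3.3,interpolation=cv2.INTER_CUBIC))
```

```text
plate corner bottoms [131. 276.] [627. 272.] tops [126. 262.]
bead lower outer [133. 320.] [130. 310.]  base [193. 423.] [580. 420.]
0.076 cap top [284. 278.] tip straight [296. 358.] tip .2 [295. 378.]
0.078 cap top [283. 286.] tip straight [296. 366.] tip .2 [295. 386.]
0.08 cap top [283. 295.] tip straight [296. 373.] tip .2 [295. 393.]
0.083 cap top [283. 307.] tip straight [295. 385.] tip .2 [294. 405.]
tray inner corner [100. 482.]
```

View pics/w22c.png

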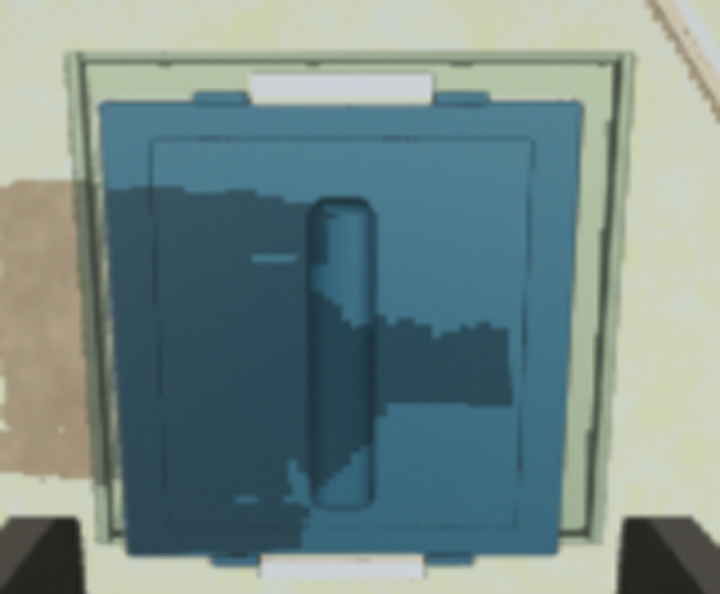

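Clip_b matches a straight, home clip: tip row 362 against a predicted ~365 straight and ~385 if spread. The plate-to-bead spacing matches the closed model exactly. I'll do the same check at the +y end.

arm_command --pt "-0.002 -0.034 0.003 -5 0 0" --pt "-0.004 -0.066 0.03 -11 0 0" --pt "-0.006 -0.1 0.052 -18 0 0" --pt "-0.008 -0.134 0.073 -25 0 0" --pt "-0.01 -0.168 0.094 -32 0 0" --pt "-0.012 -0.202 0.115 -39 0 0" --pt "-0.014 -0.236 0.137 -46 0 0" --pt "-0.017 -0.27 0.16 -53 0 0" --pt "-0.019 -0.31 0.186 -56 0 0" --pt "-0.021 -0.345 0.209 -56 0 0"

```text
clock: 36.55
ee_pos: [0.4916, 0.1894, 0.2348]
tcp_rot: [[0.999, -0.042, -0.017], [-0.045, -0.938, -0.344], [-0.001, 0.344, -0.939]]
ft_force: [0.2, -0.3, 0.3]
gripper_width: 0.0599
```

Run:
```python
from ov import *
np.set_printoptions(precision=4,suppress=True)
o=ctrl.get_obs();print(o['clock'],o['ee_pos'],o['tcp_rot'][2],o['ft_force'],np.abs(o['dq']).max())
for _ in range(6): ctrl.grab_frame('side')
im,P=snap('wrist','w24')
o=ctrl.get_obs();print(o['clock'],o['ee_pos'],np.abs(o['dq']).max())
yaw=np.radians(-2.8);c=np.array([.4959,.0215])
def pt(a,b,z): return np.array([c[0]+np.cos(yaw)*a-np.sin(yaw)*b,c[1]+np.sin(yaw)*a+np.cos(yaw)*b,z])
p=proj(P,pt(0,.073,.06));print(p)
u,v=int(np.clip(p[0],80,560)),int(np.clip(p[1],60,340))
cv2.imwrite('pics/w24c.png',cv2.resize(im[v-60:v+60,u-80:u+80,::-1],None,fx=5,fy=5,interpolation=cv2.INTER_CUBIC))
def f(a,b,z): 
    p=proj(P,pt(a,b,z)); return np.round([(p[0]-u+80)*5,(p[1]-v+60)*5],0)
print('plate',f(-.053,.073,.073),f(.053,.073,.073),'bead low',f(-.055,.075,.059),f(.055,.075,.059),'base',f(-.05,.07,.003),f(.05,.07,.003))
for d in (.078,.080): print(d,'cap',f(-.02,d,.076),'tip',f(-.02,d,.044),'tip.2',f(-.02,d+.0058,.045))
```

```text
36.55 [0.4916 0.1894 0.2348] [-0.0012  0.3439 -0.939 ] [ 0.1898 -0.3364  0.2609] 45.43842284183212
36.9 [0.4934 0.1837 0.2349] 1.1249446938344505
[328.9269 201.5752]
plate [163. 338.] [650. 337.] bead low [160. 293.] [649. 293.] base [204. 184.] [592. 184.]
0.078 cap [314. 327.] tip [317. 245.] tip.2 [316. 227.]
0.08 cap [314. 320.] tip [317. 238.] tip.2 [316. 219.]
```

View pics/w24c.png

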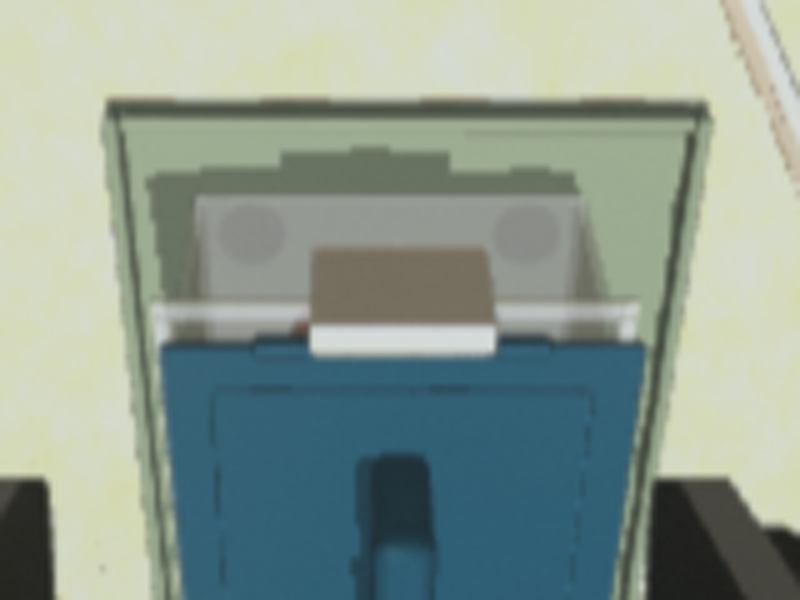

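Clip_a matches the straight, closed model too: tip 247 against about 247 predicted, where spread would read about 228. Plate-to-bead spacing is 45 px, as predicted. The box sits flat inside the tray and the gripper is clear, so I'm handing in.

Run:
```python
from ov import *
print(ctrl.get_obs()['clock'],ctrl.finish_job())
```

```text
the job is handed in; nothing more can be done
36.9 None
```

The box is closed, off the scale and standing flat inside the fridge tray. I handed it in at 36.9 s of the 62 s allowed.

- **Closing:** I gripped the lid by its handle, lined it up over the tub on the scale and pressed in small steps. The push I read peaked at about 19 N, though the force was only sampled between moves. It fell sharply at a snap at about 19 N. After that the lid went down only as far as the pan did.
- **Moving:** Lifting in small steps, the lid took the tub's full weight with near-zero moment. The box then went into the tray with no tipping seen. It was set down with about 7.5 N of brief extra push before I released it.
- **Final checks:** In wrist-camera views of both ends, both clips hang straight and the gap between plate and bead matches the closed shape. The handle stood 100.5 mm above the tray floor, against 101 mm nominal. The gripper was clear of everything, and I never went near the other items.
- **Disagreements along the way:**
  - The networks put the tub up to 9 mm away from my own fit, so I used my fit and corrected it by touch.
  - The side camera under-read how far the pan sank by roughly 20%.
  - After pressing, a moment of about 0.6 N m left it unclear whether the +y clip was home. It went to zero when I levelled the tool, and the last pictures show that clip home.
  - The box sits a few millimetres toward -x of the tray's middle, clear of the lip.

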